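# Empty the used tubes into the waste tray with the tipping box

## Robot

A 6-joint arm with a two-finger parallel gripper is mounted at the origin on the work surface. World frame = base frame: x ahead of the robot, y to its left, z up, the work surface at z = 0. Lengths are in m, angles in rad, forces in N, time in s.
With the tool pointing down it reaches from about 0.3 to 0.875 m from the base axis. Payload 4.2 kg.
Tool frame: the origin (TCP) lies at the very end of the fingers, on their centre line; the grasp point (between the pads) lies 19 mm behind it; y points along the fingers, x is the direction in which the jaws open and shut, and the axes are right-handed (so a half turn about y gives the same grasp; the last joint's range is limited). The gripper opens to 85 mm and grips with 20 to 120 N. Pads are 22 mm wide; open, the fingers measure 114 mm over their backs; the gripper's body (76 mm by 85 mm) begins 54 mm behind the grasp point. The pads swing forward as they close: fully open they stand 13 mm farther back than shut.
Start: joints at [-1.232, 0.32, 1.565, -0, 1.257, -0.02], TCP at [0.202, -0.538, 0.231] pointing down, gripper open.
Joint ranges: [-3.11, 3.11], [-0.84, 2.01], [0.21, 2.61], [-1.34, 4.49], [0.05, 2.63], [-2.56, 2.56]. Speed limits (rad/s): [2.57, 2.57, 3.14, 3.14, 3.14, 3.14].

## Interface

Orientations are given as a unit quaternion [w, x, y, z].
In Python, from rig import observe, capture, sign_off gives the robot as it stands.
- The arm moves only by the tool apply_moves, never from a script. Its argument "deltas" is a list of rows, each an object of numbers: "ax", "ay", "az": the turn, a rotation vector about the tool's x, y, z in rad; "tx", "ty", "tz": the shift along the tool's x, y, z in mm; "jaw": the opening, from -1 (shut) to 1 (fully open). A call has exactly 10 rows; each row shifts and turns the commanded pose from where the row before left it, along the tool's axes as they then stand; what a row does not reach is not made up. A row lasts 1/8 s, in which the tool goes at most 62.5 mm and 10.7 degrees, less where a joint would pass 70% of its speed; a pose out of reach is approached as far as the arm can. A call is refused whole if a number of a shift passes 62.5 or a number of a turn 0.188, either way. A call with a gripper value outside its range is refused whole. The fingers move at their own pace and stop on an object; the grip force is fixed at half the most. Time passes only in rows, so rows that do not move let the fingers close, or fill a call up. It gives the time, the measured TCP pose, the force and the opening at its end, in the units of the state.
- observe(): the state, without advancing time (a new reading comes with each control period).
- capture(name): name is "side" or "top" or "wrist"; returns a dict with "img" (384x512x3 uint8, red, green, blue), "mtx" (3x3 intrinsics, pixels), "R" (3x3) and "t" (3): a world point X has camera coordinates R X + t; the wrist camera has in their place "hand_eye" (4x4, takes a point from camera to tool coordinates, whose origin is the TCP and whose axes are the tool frame's). Camera axes: x right, y down, z forward; pixel columns grow to the right and rows downward; lengths in m; the calibration is good to about 2 mm. A picture is of the moment at which its call begins: read the wrist's pose just before it. There is no depth.
- sign_off(): hands the job in, once; it reports no verdict.
The state is a dict: "time_s": time; "qpos": joint angles; "dq": joint speeds; "joint_torque": joint torques, N m; "eef_pos": TCP position; "ee_rot": TCP orientation; "wrist_force": force on the tool from outside, world axes, zero at the start; "moment": the same for the moment, N m; "gripper_width": finger opening in m.
Only numpy, scipy, OpenCV 4.12 (cv2) and the standard library are available. Lean on these libraries where they do the work, as an engineer would, in place of code of your own. Each camera call takes 0.05 s, during which the arm holds its last target.

## Task

Swing the lid of the level sample box fully back past its detent, put every used tube lying on or near the black mat into the box, draw the orange tray cover open, and tip the box by its red handle so that all the tubes drop into the yellow tray, never tipping it unless the lid is fully back. Then bring the box back level, shut its lid, and slide the cover fully shut over the tray, with all the tubes inside. Leave everything else on the bench where it stands.

Things in the scene. Friction and masses are not known exactly. Their poses are not given: they have to be found in the camera images.
- station: Waste station: yellow tray (right, -y) with sliding cover, tipping sample box (left, +y). Origin on the bench under the middle of the trunnion axis; x away from the robot, y left, z up. Tray compartment: x -55 to 55, y -130 to 0 mm, floor 8 and rim 70 mm above the bench. A solid grey shelf of the same height (x -172 to -60 mm) takes the open cover; a solid pedestal fills the space under the box.
- tray_in (a point): Centre of the tray compartment's floor.
- cover (a joint): Slide of the tray's flat orange cover (120 x 138 x 4 mm, underside 70 mm above the bench), in m: 0 = fully shut over the compartment, 0.115 = fully open (cover moved 115 mm along the station's -x, towards the robot). Friction about 2 N; stays where it is left.
- cover_bar (a point): Centre of the black grip standing on the cover, 14 mm thick along x, 50 mm long along y, 26 mm high (this point is 20 mm above the cover's underside; the grip's top is 10 mm higher). Moves with the cover.
- hopper (a joint): Tipping angle (rad) of the aluminium box about its trunnion (the station's x axis, 115 mm above the bench): 0 = level, grows as its left (+y) side is lifted and swung over towards the tray, stop at 1.95; its spout then pours into the tray. Damped; sinks back to level by itself from below about 1.4, may stay over beyond that.
- box_pivot (a point): Middle of the trunnion axis, turning with the box: x along the axis away from the robot, y along the floor to the tip handle, z out of the mouth. In this frame (mm) the inside is x -47 to 47, flat floor y 27 to 131 at z = -30; a spout wall slopes up at 45 degrees from there to a lip at y = -26; rim at z = 25. Box 0.5 kg, walls 3 mm.
- box_floor (a point): Middle of the inner floor of the box (y = 80 mm, z = -30 mm in the box_pivot frame).
- tip_bar (a point): Middle of the red tip handle on the box's left side: a round bar of 10 mm diameter along x, 58 mm clear between its two arms, 35 mm off the box's wall; at y = 169 mm, z = 5 mm in the box_pivot frame, so it swings on a 169 mm radius. It may turn in the fingers.
- lid (a joint): Angle of the box's blue lid about its hinge on the far (+x) rim, in rad: 0 = shut, 2.2 = fully back (stop). An over-centre spring: below about 1.4 it springs shut, past that detent it snaps fully back and stays. Needs about 1 N at the lid's bar.
- lid_hinge (a point): Middle of the lid's hinge line (which runs along the station's y). The lid is 104 x 162 x 4 mm. The lid's bar swings up and away from the robot around it.
- lid_bar (a point): Middle of the white bar at the lid's free edge: a round bar of 10 mm diameter along y, 60 mm clear between its two arms, 35 mm beyond the lid's edge, 139 mm from the hinge line and level with the lid's plate (2 mm out of the plane through the hinge). It may turn in the fingers.
- mat: Black rubber mat, 200 x 160 x 2 mm, on which the used tubes start; left or right of the station. Origin under its centre.
- rack: Green tube rack, 160 x 100 mm, 65 mm high with its tubes, fixed; on the other side of the station. Not to be emptied.
- tube0_c (a point): Used sample tube, capped, lying on its side: white, 18 mm diameter, 50 mm long, with a green band and an 18 mm square red cap. This point is its centre, x along the tube towards the cap. 20 g. May be absent.
- tube1_c (a point): Used sample tube, capped, lying on its side: white, 18 mm diameter, 50 mm long, with a green band and an 18 mm square red cap. This point is its centre, x along the tube towards the cap. 20 g. May be absent.
- tube2_c (a point): Used sample tube, capped, lying on its side: white, 18 mm diameter, 50 mm long, with a green band and an 18 mm square red cap. This point is its centre, x along the tube towards the cap. 20 g. May be absent.
- tube3_c (a point): Used sample tube, capped, lying on its side: white, 18 mm diameter, 50 mm long, with a green band and an 18 mm square red cap. This point is its centre, x along the tube towards the cap. 20 g. May be absent.
- reagent: Bystander: closed amber bottle, 56 mm wide, 130 mm tall. Origin under its centre.
- jar: Bystander: closed white jar with blue cap, 60 mm wide, 75 mm tall. Origin under its centre.
- tipbox: Bystander: grey box of yellow pipette tips, 120 x 85 x 65 mm. Origin under its centre.
- dish_a: Bystander: flat glass dish, 84 mm wide, 14 mm high. Origin under its centre.
- dish_b: Bystander: flat glass dish, 84 mm wide, 14 mm high. Origin under its centre.
- marker: Bystander: white and blue pen, 135 mm long. Origin under its centre.
- beaker: Bystander: glass beaker, 64 mm wide, 80 mm tall. Origin under its centre.

How it is judged:
On the way, in this order (a step that is already met when the one before it is completed fails the run):
1. the lid is swung fully back past its detent, with the box level (value of joint lid above 2 rad and value of joint hopper below 0.15 rad), for 0.2 s.
2. all the used tubes are in the box together, lid fully back (value of joint lid above 2 rad and x of tube0_c in the frame of box_pivot between -0.05 and 0.05 m and y of tube0_c in the frame of box_pivot between -0.025 and 0.135 m and z of tube0_c in the frame of box_pivot between -0.032 and 0.026 m and x of tube1_c in the frame of box_pivot between -0.05 and 0.05 m and y of tube1_c in the frame of box_pivot between -0.025 and 0.135 m and z of tube1_c in the frame of box_pivot between -0.032 and 0.026 m and x of tube2_c in the frame of box_pivot between -0.05 and 0.05 m and y of tube2_c in the frame of box_pivot between -0.025 and 0.135 m and z of tube2_c in the frame of box_pivot between -0.032 and 0.026 m and x of tube3_c in the frame of box_pivot between -0.05 and 0.05 m and y of tube3_c in the frame of box_pivot between -0.025 and 0.135 m and z of tube3_c in the frame of box_pivot between -0.032 and 0.026 m), for 0.2 s.
3. the box is tipped and all the tubes have dropped into the tray (value of joint hopper above 0.6 rad and value of joint lid above 2 rad and x of tube0_c in the frame of station between -0.06 and 0.06 m and y of tube0_c in the frame of station between -0.135 and 0.005 m and z of tube0_c in the frame of station between 0.004 and 0.068 m and x of tube1_c in the frame of station between -0.06 and 0.06 m and y of tube1_c in the frame of station between -0.135 and 0.005 m and z of tube1_c in the frame of station between 0.004 and 0.068 m and x of tube2_c in the frame of station between -0.06 and 0.06 m and y of tube2_c in the frame of station between -0.135 and 0.005 m and z of tube2_c in the frame of station between 0.004 and 0.068 m and x of tube3_c in the frame of station between -0.06 and 0.06 m and y of tube3_c in the frame of station between -0.135 and 0.005 m and z of tube3_c in the frame of station between 0.004 and 0.068 m), for 0.1 s.
At the end, for the whole second after the job is handed in: Every used tube lies inside the tray compartment, the box is level (within 0.05 rad), its lid shut (within 0.06 rad) and the cover fully shut (within 6 mm) (x of tube0_c in the frame of station between -0.06 and 0.06 m and y of tube0_c in the frame of station between -0.135 and 0.005 m and z of tube0_c in the frame of station between 0.004 and 0.068 m and x of tube1_c in the frame of station between -0.06 and 0.06 m and y of tube1_c in the frame of station between -0.135 and 0.005 m and z of tube1_c in the frame of station between 0.004 and 0.068 m and x of tube2_c in the frame of station between -0.06 and 0.06 m and y of tube2_c in the frame of station between -0.135 and 0.005 m and z of tube2_c in the frame of station between 0.004 and 0.068 m and x of tube3_c in the frame of station between -0.06 and 0.06 m and y of tube3_c in the frame of station between -0.135 and 0.005 m and z of tube3_c in the frame of station between 0.004 and 0.068 m and value of joint hopper below 0.05 rad and value of joint lid below 0.06 rad and value of joint cover below 0.006 m); the robot touches nothing.
It fails at once if the box is tipped (over 0.4 rad) while its lid is not fully back (value of joint hopper above 0.4 rad and value of joint lid below 1.9 rad).
It fails at once if a bystander is knocked over or moved by more than 5 cm (distance of any of reagent, jar, tipbox, dish_a, dish_b, marker, beaker from where it was at the start of the episode above 0.05 m or angle between any of reagent, jar, tipbox, dish_a, dish_b, marker, beaker's own z axis and vertical above 0.7 rad).
Of tube0, tube1, tube2, tube3 only 2 to 4 are there at a start; the rules pass over those that are not, and their reading is None.
At some moment in a run one of tube0, tube1, tube2, tube3 may be knocked a few centimetres aside while the robot is not near it.
Once in a run the grip may slacken for a moment while it holds something.
It also fails if it takes over 210 s, if anything falls off the work surface, if the arm or the gripper's body presses on something with over 40 N, if the wrist force passes 120 N, or if a joint passes its speed limit or range.

## Working session

There is one attempt and no reset: what is moved stays moved. The work goes in short steps, Python scripts to look and compute and a tool call to move; the robot and the scene stay as the last step left them, time stands still between calls to the robot, and variables do not carry over. Pictures are saved under pics/ and viewed, and the job is handed in when it is done.

Besides the shell and the picture viewer there is one more tool, called after "Emit:" as name([rows], argument=value, ...), one row to a line, values as JSON. apply_moves: Moves the arm, as the interface text tells. Its arguments: {"type":"object","properties":{"deltas":{"type":"array","items":{"type":"object","properties":{"ax":{"type":"number"},"ay":{"type":"number"},"az":{"type":"number"},"tx":{"type":"number"},"ty":{"type":"number"},"tz":{"type":"number"},"jaw":{"type":"number"}}}}},"required":["deltas"]}

```bash
ls -la; mkdir -p pics
python3 - <<'E'
from rig import observe, capture
import cv2
s=observe(); print(s)
for n in ("side","top","wrist"):
    c=capture(n); cv2.imwrite(f"pics/{n}0.png",c["img"][:,:,::-1])
    print(n,{k:(v.tolist() if hasattr(v,'tolist') else v) for k,v in c.items() if k!="img"})
E
```

```text
total 12
drwxr-xr-x  3 agent agent 4096 Dec  7 15:34 .
drwxr-xr-x 23 root  root  4096 Dec  7 15:34 ..
drwxr-xr-x  2 agent agent 4096 Dec  7 15:34 pics
{'time_s': 0.0, 'qpos': array([-1.23200277e+00,  3.20246803e-01,  1.56571096e+00,  5.36275926e-06,
        1.25739905e+00, -2.00029982e-02]), 'dq': array([-0.00046319, -0.00047582,  0.00091779,  0.0002873 , -0.00173491,
        0.00143951]), 'joint_torque': array([ 1.35801347e-03, -4.15522885e+01, -2.34162998e+01,  1.23418449e-04,
        8.12567014e-03,  1.51013529e-05]), 'eef_pos': array([ 0.20174524, -0.53791472,  0.23049577]), 'ee_rot': array([ 0.58156074, -0.58082692,  0.40326157, -0.40225278]), 'wrist_force': array([0.34337367, 0.32514877, 0.08266989]), 'moment': array([-0.00718727, -0.03734857, -0.01759252]), 'gripper_width': 0.08578565777136378}
side {'mtx': [[366.8207652409252, 0.0, 248.3866754634086], [0.0, 366.8207652409252, 191.44937096023074], [0.0, 0.0, 1.0]], 'R': [[-0.9807570421352304, -0.19507113991726074, 0.007929355177696992], [-0.15425158644783205, 0.7493532537495834, -0.6439535302902218], [0.11967486110491447, -0.6
[... 242 characters left out ...]
1754458657593288, -0.9999207990047199, -0.004497601519576884], [-0.9987355416131206, 0.011960156336273765, -0.048829013702488835], [0.048878938413317474, 0.003917955866757648, -0.9987970259273969]], 't': [-0.005941167603747093, 0.5070911472734841, 1.1052547452335824]}
wrist {'mtx': [[330.30836200962295, 0.0, 255.66280085010322], [0.0, 330.30836200962295, 194.93193572640646], [0.0, 0.0, 1.0]], 'hand_eye': [[0.9999993574748616, 0.0010842963086183477, -0.0003306831966846484, -0.0001214364182660077], [0.0006523097044413322, -0.3118285647611659, 0.9501381587385271, -0.14201149935438553], [0.0009271148315847651, -0.9501377639587344, -0.31182907170047913, 0.0813279041792526], [0.0, 0.0, 0.0, 1.0]]}
```

View pics/side0.png

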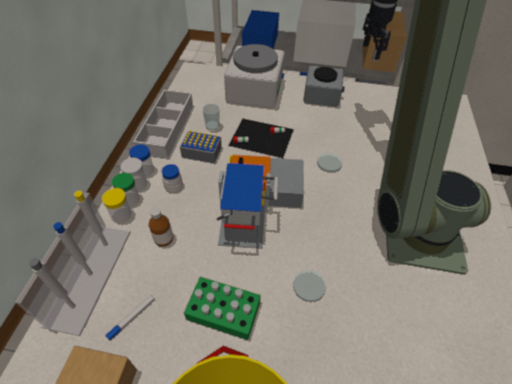

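View pics/top0.png

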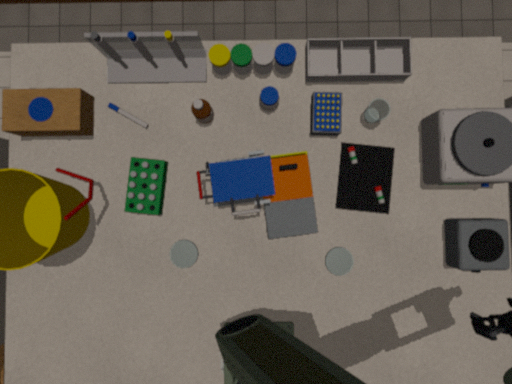

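View pics/wrist0.png

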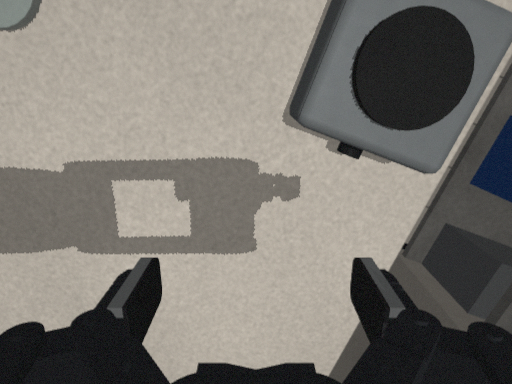

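Run:
```python
import cv2
a=cv2.imread("pics/top0.png"); b=cv2.imread("pics/side0.png")
cv2.imwrite("pics/t1.png",cv2.resize(a[140:250,190:330],None,fx=5.6,fy=5.4,interpolation=cv2.INTER_CUBIC))
cv2.imwrite("pics/t2.png",cv2.resize(a[80:230,310:450],None,fx=4,fy=4,interpolation=cv2.INTER_CUBIC))
cv2.imwrite("pics/s1.png",cv2.resize(b[90:250,190:350],None,fx=3.75,fy=3.75,interpolation=cv2.INTER_CUBIC))
```

```text
(no output)
```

View pics/t1.png

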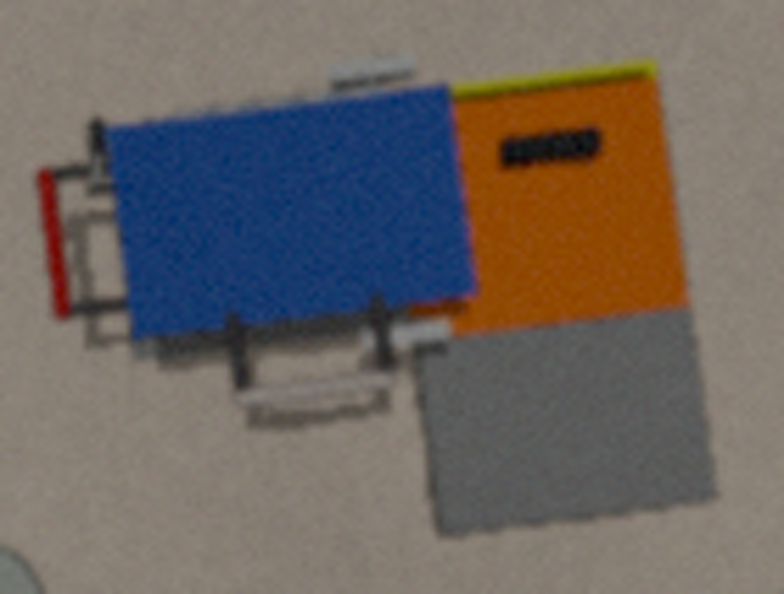

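View pics/t2.png

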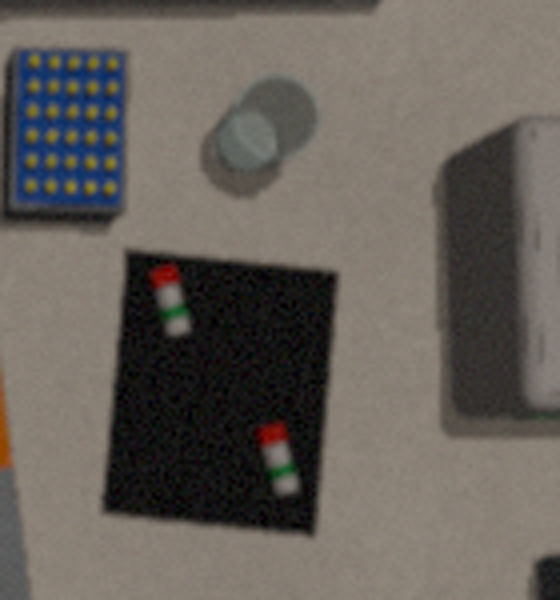

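View pics/s1.png

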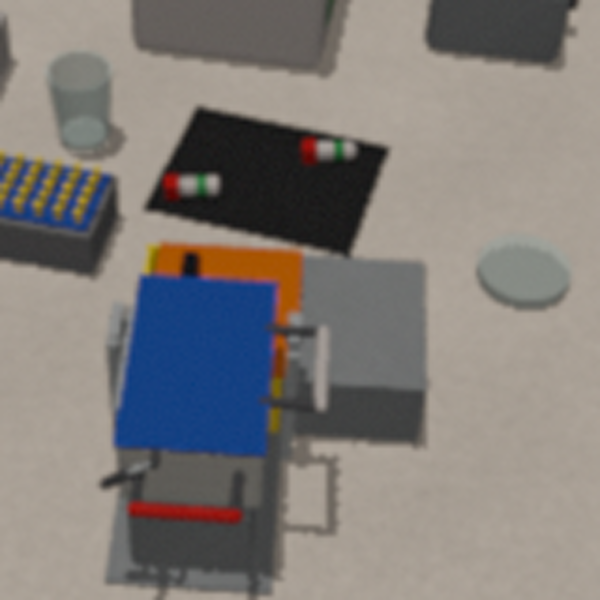

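```bash
cat > H.py <<'E'
import numpy as np, cv2
from scipy.optimize import least_squares
from scipy.spatial.transform import Rotation as Rn
from rig import observe, capture
_C={}
def cam(n):
    if n not in _C: _C[n]=capture(n)
    return _C[n]
def proj(c,X):
    p=c["R"]@np.asarray(X,float)+c["t"]; q=c["mtx"]@p; return q[:2]/q[2]
def ray(c,uv):
    d=np.linalg.inv(c["mtx"])@np.array([uv[0],uv[1],1.]); return -c["R"].T@c["t"], c["R"].T@d
def atz(c,uv,z):
    o,d=ray(c,uv); return o+d*(z-o[2])/d[2]
def Rq(q): return Rn.from_quat([q[1],q[2],q[3],q[0]])
def wcam():
    s=observe(); c=capture("wrist"); T=np.eye(4); T[:3,:3]=Rq(s["ee_rot"]).as_matrix(); T[:3,3]=s["eef_pos"]
    M=np.linalg.inv(T@c["hand_eye"]); c["R"]=M[:3,:3]; c["t"]=M[:3,3]; return c
def save(c,name,box=None,f=1):
    im=c["img"][:,:,::-1]
    if box: im=im[box[1]:box[3],box[0]:box[2]]
    if f!=1: im=cv2.resize(im,None,fx=f,fy=f,interpolation=cv2.INTER_CUBIC)
    cv2.imwrite("pics/"+name,im)
def plan(pos,down_yaw=None,R=None):
    """world error -> tool-frame shift (mm) and rotvec to target"""
    s=observe(); Rc=Rq(s["ee_rot"])
    d=Rc.inv().apply(np.array(pos)-s["eef_pos"])*1000
    out=[d.round(1)]
    if R is not None:
        rv=(Rc.inv()*Rn.from_matrix(R)).as_rotvec(); out.append(rv.round(3))
    return out
def down(yaw,tilt=0):
    """tool pointing down, jaw axis (x) at world angle yaw"""
    x=np.array([np.cos(yaw),np.sin(yaw),0]); y=np.array([0,0,-1.]); z=np.cross(x,y); return np.stack([x,y,z],1)
E
python3 - <<'E'
from H import *
t=cam("top"); s=cam("side")
T=lambda u,v:(190+u/5.6,140+v/5.4)
S=lambda u,v:(190+u/3.75,90+v/3.75)
# params: px,py,yaw,hx,hz,ly(center lid),w(shelf half),cbx,cby, lidbar? 
def W(p,X):
    c,sn=np.cos(p[2]),np.sin(p[2]); return np.array([p[0]+c*X[0]-sn*X[1],p[1]+sn*X[0]+c*X[1],X[2]])
def obs(p):
    hx,hz,ly,y0,y1,cbx,cby=p[3:10]
    o=[]
    o+=[(t,T(46,172),(.029,.169,.12)),(t,T(63,315),(-.029,.169,.12)),(s,S(130,510),(.029,.169,.12)),(s,S(240,516),(-.029,.169,.12))]
    for a,b,c,d in [(107,130,0,1),(450,88,0,-1),(475,295,-1,-1),(133,338,-1,1)]: o.append((t,T(a,b),(hx+c*.104,ly+d*.081,hz+.002)))
    for a,b,c,d in [(138,277,0,-1),(277,284,-1,-1),(267,453,-1,1),(116,443,0,1)]: o.append((s,S(a,b),(hx+c*.104,ly+d*.081,hz+.002)))
    for a,b,d in [(237,398,1),(390,378,-1)]: o.append((t,T(a,b),(hx-.139,ly+d*.033,hz)))
    for a,b,d in [(322,327,-1),(322,407,1)]: o.append((s,S(a,b),(hx-.139,ly+d*.033,hz)))
    o+=[(t,T(716,497),(-.172,y0,.07)),(t,T(440,535),(-.172,y1,.07)),(s,S(425,263),(-.172,y0,.07)),(s,S(424,386),(-.172,y1,.07))]
    o+=[(t,T(550,147),(cbx,cby,.1)),(s,S(191,258),(cbx,cby,.1))]
    return o
def f(p): return np.concatenate([proj(c,W(p,X))-np.array(uv) for c,uv,X in obs(p)])
r=least_squares(f,[.54,.06,.1,.05,.142,.054,-.13,0.,.04,-.065],loss='soft_l1')
print(r.x.round(4)); print(f(r.x).reshape(-1,2).round(1).tolist())
np.save("st.npy",r.x)
U=lambda u,v:(310+u/4,80+v/4)
V=S
for nm,a in (("A",[(165,268),(180,335),(174,312)]),("B",[(272,430),(290,495),(284,470)])):
    P=[atz(t,U(*q),.011)for q in a]; print(nm,[q.round(4).tolist() for q in P])
for q in [(165,185),(220,184),(303,150),(357,150)]: print(atz(s,V(*q),.011).round(4))
for nm,uv in dict(mat=(222,392),).items(): pass
for q in [(127,252),(337,271),(313,535),(104,514)]: print('mat',atz(t,U(*q),.002).round(3))
E
```

```text
[ 0.5223 -0.0161  0.1234  0.0508  0.1385  0.0523 -0.1334  0.0042  0.0169
 -0.0776]
[[-0.4, 2.5], [-0.7, -2.5], [2.9, -0.5], [-3.4, -0.6], [-0.2, -0.3], [-0.5, -0.8], [0.5, -0.0], [0.2, 0.4], [0.5, -0.8], [0.3, -0.5], [0.1, 0.5], [-0.7, 0.6], [1.6, 0.0], [-0.7, 0.3], [0.3, 1.9], [-0.3, -0.6], [-0.5, 0.3], [-0.0, -0.1], [-0.5, -1.0], [0.8, -0.1], [0.8, -0.1], [-0.1, 2.8]]
A [[0.6149, -0.2838, 0.011], [0.5647, -0.2938, 0.011], [0.5819, -0.2898, 0.011]]
B [[0.4932, -0.3601, 0.011], [0.445, -0.3721, 0.011], [0.4635, -0.3682, 0.011]]
[ 0.614  -0.2795  0.011 ]
[ 0.5639 -0.2914  0.011 ]
[ 0.4952 -0.3553  0.011 ]
[ 0.4443 -0.3659  0.011 ]
mat [ 0.629 -0.258  0.002]
mat [ 0.612 -0.415  0.002]
mat [ 0.415 -0.391  0.002]
mat [ 0.432 -0.236  0.002]
```

```bash
cat >> H.py <<'E'
st=np.load("st.npy")
def W(X,p=None):
    p=st if p is None else p
    c,sn=np.cos(p[2]),np.sin(p[2]); return np.array([p[0]+c*X[0]-sn*X[1],p[1]+sn*X[0]+c*X[1],X[2]])
def Sinv(P):
    c,sn=np.cos(st[2]),np.sin(st[2]); d=np.asarray(P)-[st[0],st[1],0]; return np.array([c*d[0]+sn*d[1],-sn*d[0]+c*d[1],d[2]])
def stat():
    s=observe(); R=Rq(s["ee_rot"]).as_matrix()
    print("t",round(s["time_s"],2),"pos",s["eef_pos"].round(4),"stn",Sinv(s["eef_pos"]).round(4),"jawyaw",round(np.arctan2(R[1,0],R[0,0]),3),"ydir",R[:,1].round(3),"q",s["qpos"].round(2),"F",s["wrist_force"].round(1),"w",round(s["gripper_width"],4))
E
python3 - <<'E'
from H import *
stat()
tgt=W((-.088,.052,.20)); print(tgt, plan(tgt,R=down(st[2])))
R=Rq(observe()["ee_rot"]).as_matrix(); print(R.round(3))
E
```

```text
t 0.25 pos [ 0.2019 -0.5382  0.2309] stn [-0.3823 -0.4786  0.2309] jawyaw -1.212 ydir [-0.     0.001 -1.   ] q [-1.23  0.32  1.57  0.    1.26 -0.02] F [ 0.3 -0.2  0.3] w 0.0857
[0.42853482 0.02463522 0.2       ] [array([-447.4,   31.3,  409.9]), array([-1.000e-03, -1.335e+00, -1.000e-03])]
[[ 0.351 -0.     0.936]
 [-0.936  0.001  0.351]
 [-0.001 -1.     0.   ]]
```

```bash
cat >> H.py <<'E'
def rows(pos,yaw=None,n=10,pr=True):
    s=observe(); Rc=Rq(s["ee_rot"]); p0=s["eef_pos"]; D=(np.array(pos)-p0)/n
    rv=np.zeros(3)
    if yaw is not None: rv=(Rc.inv()*Rn.from_matrix(down(yaw))).as_rotvec()/n
    out=[]
    for i in range(n):
        d=Rc.inv().apply(D)*1000; out.append(d); Rc=Rc*Rn.from_rotvec(rv)
    print("rot/row",rv.round(4))
    for o in out: print(o.round(1).tolist(), end=' ')
    print()
E
python3 -c "
from H import *
rows(W((-.088,.052,.22)),st[2],10)"
```

```text
rot/row [-1.000e-04 -1.335e-01 -1.000e-04]
[-44.7, 1.1, 41.0] [-38.9, 1.1, 46.6] [-32.3, 1.1, 51.3] [-25.2, 1.1, 55.2] [-17.6, 1.1, 58.1] [-9.8, 1.1, 59.9] [-1.7, 1.1, 60.7] [6.4, 1.1, 60.3] [14.4, 1.1, 58.9] [22.1, 1.1, 56.5]
```

Emit:
apply_moves([
  {"tx": -44.7, "ty": 1, "tz": 41, "ay": -0.1335, "jaw": 1},
  {"tx": -38.9, "ty": 1, "tz": 46.6, "ay": -0.1335, "jaw": 1},
  {"tx": -32.3, "ty": 1, "tz": 51.3, "ay": -0.1335, "jaw": 1},
  {"tx": -25.2, "ty": 1, "tz": 55.2, "ay": -0.1335, "jaw": 1},
  {"tx": -17.6, "ty": 1, "tz": 58.1, "ay": -0.1335, "jaw": 1},
  {"tx": -9.8, "ty": 1, "tz": 59.9, "ay": -0.1335, "jaw": 1},
  {"tx": -1.7, "ty": 1, "tz": 60.7, "ay": -0.1335, "jaw": 1},
  {"tx": 6.4, "ty": 1, "tz": 60.3, "ay": -0.1335, "jaw": 0.5},
  {"tx": 14.4, "ty": 1, "tz": 58.9, "ay": -0.1335, "jaw": 0},
  {"tx": 22.1, "ty": 1, "tz": 56.5, "ay": -0.1335, "jaw": -0.2},
])

```text
invalid input at $.deltas[0]: expected keys ax, ay, az, tx, ty, tz, jaw
```

```bash
python3 -c "
from H import *
stat(); c=wcam(); save(c,'w1.png')
for n,X in dict(lb=W((-.088,.052,.14)),lb1=W((-.088,.082,.14)),lb0=W((-.088,.022,.14)),cb=W((.017,-.0776,.1)),tip=W((0,.169,.12))).items(): print(n,proj(c,X).round(0))
rows(W((-.088,.052,.14)),st[2])"
```

```text
t 0.25 pos [ 0.2019 -0.5382  0.2309] stn [-0.3823 -0.4786  0.2309] jawyaw -1.212 ydir [-0.     0.001 -1.   ] q [-1.23  0.32  1.57  0.    1.26 -0.02] F [ 0.3 -0.2  0.3] w 0.0857
lb [-981. -872.]
lb1 [-1086.  -910.]
lb0 [-880. -835.]
cb [-470. -947.]
tip [-1471. -1401.]
rot/row [-0.     -0.1335 -0.    ]
[-44.7, 9.1, 41.0] [-38.9, 9.1, 46.6] [-32.3, 9.1, 51.3] [-25.2, 9.1, 55.2] [-17.6, 9.1, 58.1] [-9.8, 9.1, 59.9] [-1.7, 9.1, 60.7] [6.4, 9.1, 60.3] [14.4, 9.1, 59.0] [22.1, 9.1, 56.5]
```

View pics/w1.png

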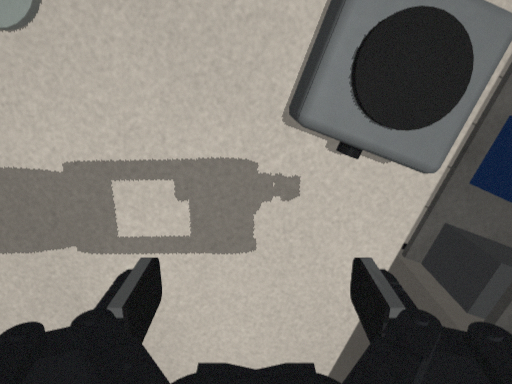

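All keys are required; resending.

Emit:
apply_moves([
  {"tx": -44.7, "ty": 1, "tz": 41, "ax": 0, "ay": -0.1335, "az": 0, "jaw": 1},
  {"tx": -38.9, "ty": 1, "tz": 46.6, "ax": 0, "ay": -0.1335, "az": 0, "jaw": 1},
  {"tx": -32.3, "ty": 1, "tz": 51.3, "ax": 0, "ay": -0.1335, "az": 0, "jaw": 1},
  {"tx": -25.2, "ty": 1, "tz": 55.2, "ax": 0, "ay": -0.1335, "az": 0, "jaw": 1},
  {"tx": -17.6, "ty": 1, "tz": 58.1, "ax": 0, "ay": -0.1335, "az": 0, "jaw": 1},
  {"tx": -9.8, "ty": 1, "tz": 59.9, "ax": 0, "ay": -0.1335, "az": 0, "jaw": 1},
  {"tx": -1.7, "ty": 1, "tz": 60.7, "ax": 0, "ay": -0.1335, "az": 0, "jaw": 1},
  {"tx": 6.4, "ty": 1, "tz": 60.3, "ax": 0, "ay": -0.1335, "az": 0, "jaw": 0.5},
  {"tx": 14.4, "ty": 1, "tz": 58.9, "ax": 0, "ay": -0.1335, "az": 0, "jaw": 0},
  {"tx": 22.1, "ty": 1, "tz": 56.5, "ax": 0, "ay": -0.1335, "az": 0, "jaw": -0.2},
])

```text
time_s: 1.55
eef_pos: [0.4293, 0.0263, 0.2216]
ee_rot: [-0.706, 0.706, 0.046, -0.045]
wrist_force: [0.4, -0.6, 0.3]
gripper_width: 0.0346
```

```bash
python3 -c "
from H import *
stat(); c=wcam(); save(c,'w2.png')
for n,X in dict(lb=W((-.088,.052,.14)),lb1=W((-.088,.082,.14)),lb0=W((-.088,.022,.14)),cb=W((.017,-.0776,.1)),tip=W((0,.169,.12))).items(): print(n,proj(c,X).round(0))
rows(W((-.088,.052,.121)),st[2],1)"
```

```text
t 1.55 pos [0.4293 0.0263 0.2216] stn [-0.087   0.0536  0.2216] jawyaw 0.128 ydir [ 0.001 -0.    -1.   ] q [ 0.03  0.1   1.88 -0.    1.16 -0.09] F [ 0.4 -0.6  0.3] w 0.0346
lb [252. 206.]
lb1 [253. 166.]
lb0 [252. 244.]
cb [362. 319.]
tip [385.  32.]
rot/row [-0.0053  0.0116  0.0044]
[-4.9, 100.5, -8.0]
```

View pics/w2.png

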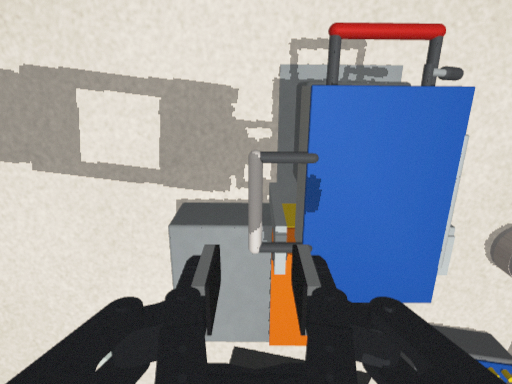

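Emit:
apply_moves([
  {"tx": 0, "ty": 0, "tz": 0, "ax": 0, "ay": 0, "az": 0, "jaw": -0.35},
  {"tx": 1, "ty": 25, "tz": 1, "ax": 0, "ay": 0, "az": 0, "jaw": -0.35},
  {"tx": 0, "ty": 25, "tz": 0, "ax": 0, "ay": 0, "az": 0, "jaw": -0.35},
  {"tx": 0, "ty": 20, "tz": 0, "ax": 0, "ay": 0, "az": 0, "jaw": -0.35},
  {"tx": 0, "ty": 20, "tz": 0, "ax": 0, "ay": 0, "az": 0, "jaw": -0.35},
  {"tx": 0, "ty": 10, "tz": 0, "ax": 0, "ay": 0, "az": 0, "jaw": -0.35},
  {"tx": 0, "ty": 0, "tz": 0, "ax": 0, "ay": 0, "az": 0, "jaw": -0.35},
  {"tx": 0, "ty": 0, "tz": 0, "ax": 0, "ay": 0, "az": 0, "jaw": -1},
  {"tx": 0, "ty": 0, "tz": 0, "ax": 0, "ay": 0, "az": 0, "jaw": -1},
  {"tx": 0, "ty": 0, "tz": 0, "ax": 0, "ay": 0, "az": 0, "jaw": -1},
])

```text
time_s: 2.85
eef_pos: [0.4291, 0.025, 0.1219]
ee_rot: [-0.705, 0.706, 0.043, -0.044]
wrist_force: [-4.6, -4.2, 6.1]
gripper_width: 0.0079
```

```bash
python3 -c "
from H import *
stat(); c=wcam(); save(c,'w3.png')
h=np.array([st[3],.14])
g=Sinv(observe()['eef_pos'])
print(g)
# arc in tool axes: tx=station x, ty=-z ; start angle
r=.139
b=np.array([g[0],g[2]+.019]); a0=np.arctan2(b[1]-.14,-(b[0]-.0508)); print(b,a0)
hx=b[0]+.139
A=np.linspace(0,2.1,21)
X=-.139*np.cos(A)*1000;Z=.139*np.sin(A)*1000
for i in range(20): print(round(A[i+1],3),round(X[i+1]-X[i],1),round(-(Z[i+1]-Z[i]),1))
"
```

```text
t 2.85 pos [0.4291 0.025  0.1219] stn [-0.0874  0.0523  0.1219] jawyaw 0.123 ydir [-0.001 -0.001 -1.   ] q [ 0.03  0.2   2.04 -0.    0.9  -0.09] F [-4.6 -4.2  6.1] w 0.0079
[-0.08739612  0.05229012  0.1218571 ]
[-0.08739612  0.1408571 ] 0.006201959068857143
0.105 0.8 -14.6
0.21 2.3 -14.4
0.315 3.8 -14.1
0.42 5.2 -13.6
0.525 6.6 -13.0
0.63 8.0 -12.2
0.735 9.2 -11.3
0.84 10.3 -10.3
0.945 11.4 -9.2
1.05 12.3 -7.9
1.155 13.0 -6.6
1.26 13.6 -5.2
1.365 14.1 -3.7
1.47 14.4 -2.2
1.575 14.6 -0.7
1.68 14.6 0.8
1.785 14.4 2.3
1.89 14.1 3.8
1.995 13.6 5.3
2.1 13.0 6.7
```

View pics/w3.png

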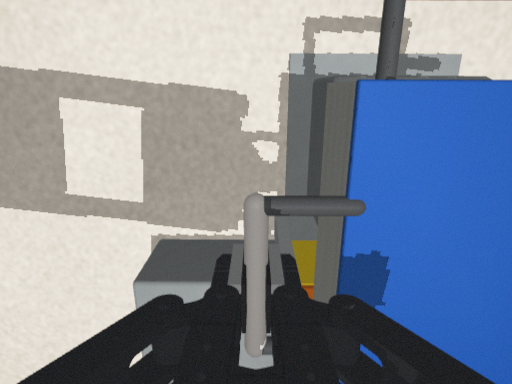

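Emit:
apply_moves([
  {"tx": 0.8, "ty": -14.6, "tz": 0, "ax": 0, "ay": 0, "az": 0, "jaw": -1},
  {"tx": 2.3, "ty": -14.4, "tz": 0, "ax": 0, "ay": 0, "az": 0, "jaw": -1},
  {"tx": 3.8, "ty": -14.1, "tz": 0, "ax": 0, "ay": 0, "az": 0, "jaw": -1},
  {"tx": 5.2, "ty": -13.6, "tz": 0, "ax": 0, "ay": 0, "az": 0, "jaw": -1},
  {"tx": 6.6, "ty": -13, "tz": 0, "ax": 0, "ay": 0, "az": 0, "jaw": -1},
  {"tx": 8, "ty": -12.2, "tz": 0, "ax": 0, "ay": 0, "az": 0, "jaw": -1},
  {"tx": 9.2, "ty": -11.3, "tz": 0, "ax": 0, "ay": 0, "az": 0, "jaw": -1},
  {"tx": 10.3, "ty": -10.3, "tz": 0, "ax": 0, "ay": 0, "az": 0, "jaw": -1},
  {"tx": 11.4, "ty": -9.2, "tz": 0, "ax": 0, "ay": 0, "az": 0, "jaw": -1},
  {"tx": 12.3, "ty": -7.9, "tz": 0, "ax": 0, "ay": 0, "az": 0, "jaw": -1},
])

```text
time_s: 4.15
eef_pos: [0.4969, 0.0332, 0.2439]
ee_rot: [-0.705, 0.706, 0.042, -0.045]
wrist_force: [-11.0, -4.8, 10.6]
gripper_width: 0.0077
```

```bash
python3 -c "
from H import *
stat(); save(wcam(),'w4.png'); save(cam('side'),'s4.png',(190,90,350,250),3)
g=Sinv(observe()['eef_pos']);b=np.array([g[0],g[2]+.019]);print(b, np.hypot(b[0]-.0508,b[1]-.14),np.arctan2(b[1]-.14,-(b[0]-.0508)))
"
```

```text
t 4.15 pos [0.4969 0.0332 0.2439] stn [-0.0191  0.0521  0.2439] jawyaw 0.123 ydir [-0.005 -0.002 -1.   ] q [ 0.04  0.19  1.71 -0.    1.25 -0.08] F [-11.   -4.8  10.6] w 0.0077
[-0.01777209  0.26366567] 0.14140484331621964 1.0645079981845733
```

View pics/s4.png

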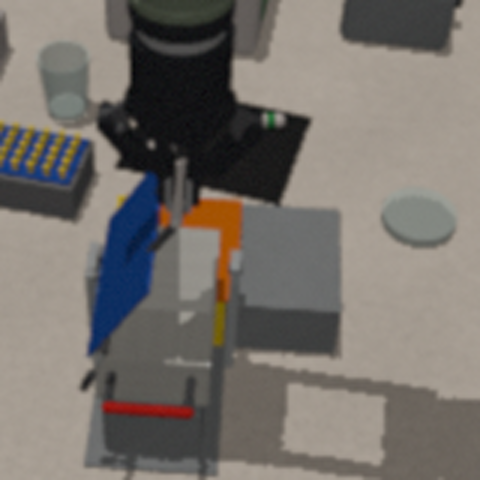

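Emit:
apply_moves([
  {"tx": 12.5, "ty": -8, "tz": 0, "ax": 0, "ay": 0, "az": 0, "jaw": -1},
  {"tx": 13.3, "ty": -6, "tz": 0, "ax": 0, "ay": 0, "az": 0, "jaw": -1},
  {"tx": 14.1, "ty": -3.9, "tz": 0, "ax": 0, "ay": 0, "az": 0, "jaw": -1},
  {"tx": 14.4, "ty": -2.2, "tz": 0, "ax": 0, "ay": 0, "az": 0, "jaw": -1},
  {"tx": 14.6, "ty": -0.7, "tz": 0, "ax": 0, "ay": 0, "az": 0, "jaw": -1},
  {"tx": 14.6, "ty": 0.8, "tz": 0, "ax": 0, "ay": 0, "az": 0, "jaw": -1},
  {"tx": 14.4, "ty": 2.3, "tz": 0, "ax": 0, "ay": 0, "az": 0, "jaw": -1},
  {"tx": 14.1, "ty": 3.8, "tz": 0, "ax": 0, "ay": 0, "az": 0, "jaw": -1},
  {"tx": 13.6, "ty": 5.3, "tz": 0, "ax": 0, "ay": 0, "az": 0, "jaw": -1},
  {"tx": 11, "ty": 5.7, "tz": 0, "ax": 0, "ay": 0, "az": 0, "jaw": -1},
])

```text
time_s: 5.5
eef_pos: [0.6357, 0.0502, 0.2438]
ee_rot: [-0.705, 0.706, 0.043, -0.044]
wrist_force: [-0.2, -5.0, 1.7]
gripper_width: 0.0075
```

```bash
python3 -c "
from H import *
stat(); save(wcam(),'w5.png'); save(cam('side'),'s5.png',(190,90,350,250),3)
g=Sinv(observe()['eef_pos']);b=np.array([g[0],g[2]+.019]);print(b, np.hypot(b[0]-.0508,b[1]-.14),np.arctan2(b[1]-.14,-(b[0]-.0508)))
"
```

```text
t 5.5 pos [0.6357 0.0502 0.2438] stn [0.1207 0.0518 0.2438] jawyaw 0.123 ydir [-0.    -0.001 -1.   ] q [ 0.06  0.41  1.39 -0.    1.34 -0.06] F [-0.2 -5.   1.7] w 0.0075
[0.12149292 0.26230354] 0.14126444770688232 2.0948913114468715
```

View pics/s5.png

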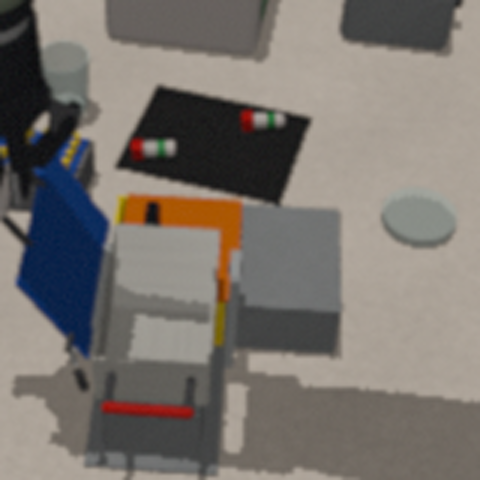

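View pics/w5.png

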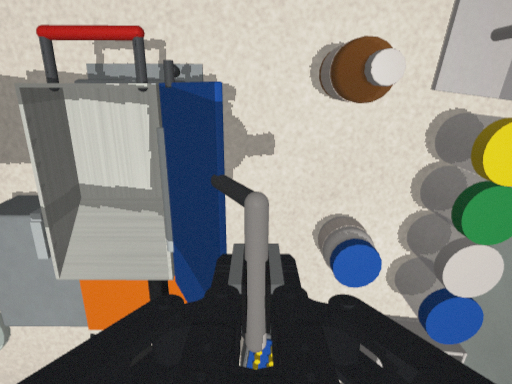

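Emit:
apply_moves([
  {"tx": 0, "ty": 0, "tz": 0, "ax": 0, "ay": 0, "az": 0, "jaw": -0.4},
  {"tx": 0, "ty": 0, "tz": 0, "ax": 0, "ay": 0, "az": 0, "jaw": -0.4},
  {"tx": 0, "ty": -5, "tz": 0, "ax": 0, "ay": 0, "az": 0, "jaw": -0.4},
  {"tx": 0, "ty": -15, "tz": 0, "ax": 0, "ay": 0, "az": 0, "jaw": -0.4},
  {"tx": 0, "ty": -30, "tz": 0, "ax": 0, "ay": 0, "az": 0, "jaw": -0.4},
  {"tx": -15, "ty": -20, "tz": -20, "ax": 0, "ay": 0, "az": 0, "jaw": -0.4},
  {"tx": -25, "ty": 0, "tz": -40, "ax": 0, "ay": 0, "az": 0, "jaw": -0.4},
  {"tx": -25, "ty": 0, "tz": -40, "ax": 0, "ay": 0, "az": 0, "jaw": -0.4},
  {"tx": -25, "ty": 0, "tz": -20, "ax": 0, "ay": 0, "az": 0, "jaw": -0.4},
  {"tx": -14, "ty": 0, "tz": 0, "ax": 0, "ay": 0, "az": 0, "jaw": -0.4},
])

```text
time_s: 6.85
eef_pos: [0.5443, -0.0831, 0.3158]
ee_rot: [-0.706, 0.706, 0.043, -0.042]
wrist_force: [0.0, -0.1, 0.8]
gripper_width: 0.0256
```

```bash
python3 -c "
from H import *
stat(); c=wcam(); save(c,'w6.png'); save(cam('side'),'s6.png',(190,90,350,250),3)
print(proj(c,W((.017,-.07,.1))))
"
```

```text
t 6.85 pos [ 0.5443 -0.0831  0.3158] stn [ 0.0137 -0.0692  0.3158] jawyaw 0.12 ydir [ 0.001 -0.001 -1.   ] q [-0.17  0.24  1.47 -0.    1.44 -0.29] F [ 0.  -0.1  0.8] w 0.0256
[257.3668392  163.88354563]
```

View pics/s6.png

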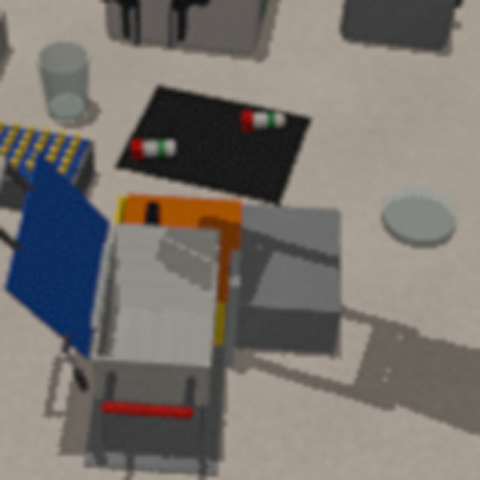

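View pics/w6.png

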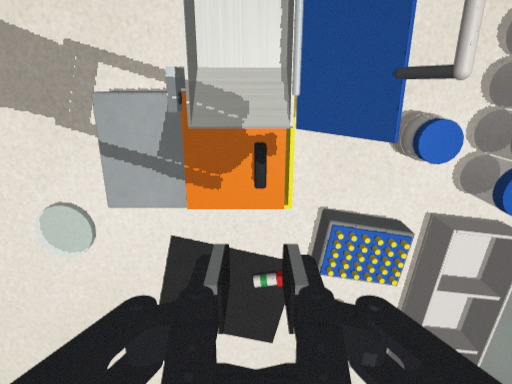

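Emit:
apply_moves([
  {"tx": 6, "ty": 40, "tz": -1, "ax": 0, "ay": 0, "az": 0, "jaw": -0.2},
  {"tx": 0, "ty": 45, "tz": 0, "ax": 0, "ay": 0, "az": 0, "jaw": -0.2},
  {"tx": 0, "ty": 45, "tz": 0, "ax": 0, "ay": 0, "az": 0, "jaw": -0.2},
  {"tx": 0, "ty": 45, "tz": 0, "ax": 0, "ay": 0, "az": 0, "jaw": -0.2},
  {"tx": 0, "ty": 30, "tz": 0, "ax": 0, "ay": 0, "az": 0, "jaw": -0.2},
  {"tx": 0, "ty": 20, "tz": 0, "ax": 0, "ay": 0, "az": 0, "jaw": -0.2},
  {"tx": 0, "ty": 11, "tz": 0, "ax": 0, "ay": 0, "az": 0, "jaw": -0.2},
  {"tx": 0, "ty": 0, "tz": 0, "ax": 0, "ay": 0, "az": 0, "jaw": -0.7},
  {"tx": 0, "ty": 0, "tz": 0, "ax": 0, "ay": 0, "az": 0, "jaw": -1},
  {"tx": 0, "ty": 0, "tz": 0, "ax": 0, "ay": 0, "az": 0, "jaw": -1},
])

```text
time_s: 8.2
eef_pos: [0.552, -0.0809, 0.0788]
ee_rot: [0.706, -0.705, -0.043, 0.043]
wrist_force: [0.4, 2.5, -6.0]
gripper_width: 0.0127
```

```bash
python3 -c "
from H import *
stat(); c=wcam(); save(c,'w7.png')
"
```

```text
t 8.2 pos [ 0.552  -0.0809  0.0788] stn [ 0.0216 -0.0679  0.0788] jawyaw 0.123 ydir [-0.     0.001 -1.   ] q [-0.17  0.43  1.81  0.    0.9  -0.29] F [ 0.4  2.5 -6. ] w 0.0127
```

View pics/w7.png

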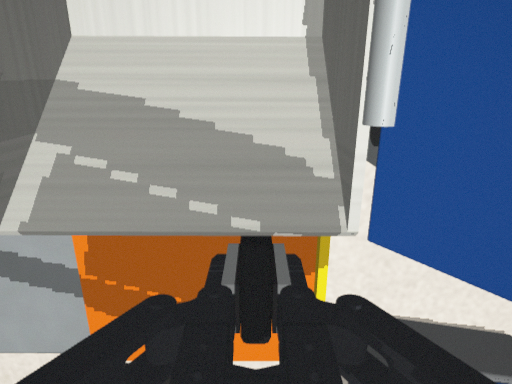

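Emit:
apply_moves([
  {"tx": -6, "ty": 0, "tz": 0, "ax": 0, "ay": 0, "az": 0, "jaw": -1},
  {"tx": -14, "ty": 0, "tz": 0, "ax": 0, "ay": 0, "az": 0, "jaw": -1},
  {"tx": -16, "ty": 0, "tz": 0, "ax": 0, "ay": 0, "az": 0, "jaw": -1},
  {"tx": -16, "ty": 0, "tz": 0, "ax": 0, "ay": 0, "az": 0, "jaw": -1},
  {"tx": -16, "ty": 0, "tz": 0, "ax": 0, "ay": 0, "az": 0, "jaw": -1},
  {"tx": -16, "ty": 0, "tz": 0, "ax": 0, "ay": 0, "az": 0, "jaw": -1},
  {"tx": -14, "ty": 0, "tz": 0, "ax": 0, "ay": 0, "az": 0, "jaw": -1},
  {"tx": -12, "ty": 0, "tz": 0, "ax": 0, "ay": 0, "az": 0, "jaw": -1},
  {"tx": -6, "ty": 0, "tz": 0, "ax": 0, "ay": 0, "az": 0, "jaw": -1},
  {"tx": 0, "ty": 0, "tz": 0, "ax": 0, "ay": 0, "az": 0, "jaw": -1},
])

```text
time_s: 9.5
eef_pos: [0.4451, -0.0939, 0.0791]
ee_rot: [0.706, -0.705, -0.049, 0.035]
wrist_force: [25.0, 16.5, -28.0]
gripper_width: 0.0122
```

```bash
python3 -c "
from H import *
stat()
"
```

```text
t 9.5 pos [ 0.4451 -0.0939  0.0791] stn [-0.0861 -0.0676  0.0791] jawyaw 0.119 ydir [ 0.019  0.003 -1.   ] q [-0.24  0.29  2.06  0.01  0.78 -0.36] F [ 25.   16.5 -28. ] w 0.0122
```

Emit:
apply_moves([
  {"tx": 4, "ty": -0.5, "tz": 0, "ax": 0, "ay": 0, "az": 0, "jaw": -1},
  {"tx": 0, "ty": 0, "tz": 0, "ax": 0, "ay": 0, "az": 0, "jaw": -0.2},
  {"tx": 0, "ty": 0, "tz": 0, "ax": 0, "ay": 0, "az": 0, "jaw": -0.2},
  {"tx": 0, "ty": 0, "tz": 0, "ax": 0, "ay": 0, "az": 0, "jaw": -0.2},
  {"tx": 0, "ty": -15, "tz": 0, "ax": 0, "ay": 0, "az": 0, "jaw": -0.2},
  {"tx": 0, "ty": -30, "tz": 0, "ax": 0, "ay": 0, "az": 0, "jaw": -0.2},
  {"tx": 0, "ty": -30, "tz": 0, "ax": 0, "ay": 0, "az": 0, "jaw": -0.2},
  {"tx": 0, "ty": -40, "tz": 0, "ax": 0, "ay": 0, "az": 0, "jaw": -0.2},
  {"tx": 0, "ty": -40, "tz": 0, "ax": 0, "ay": 0, "az": 0, "jaw": -0.2},
  {"tx": 0, "ty": -40, "tz": 0, "ax": 0, "ay": 0, "az": 0, "jaw": -0.2},
])

```text
time_s: 10.75
eef_pos: [0.4405, -0.0954, 0.2761]
ee_rot: [-0.705, 0.706, 0.044, -0.043]
wrist_force: [0.3, 0.8, -0.0]
gripper_width: 0.0342
```

```bash
python3 -c "
from H import *
stat(); c=wcam(); save(c,'w8.png')
for X in [(-.055,-.065,.074),(-.095,-.071,.1),(-.175,-.065,.074),(-.172,-.065,.07)]: print(X,proj(c,W(X)).round(1))
"
```

```text
t 10.75 pos [ 0.4405 -0.0954  0.2761] stn [-0.0909 -0.0686  0.2761] jawyaw 0.123 ydir [ 0.001 -0.001 -1.   ] q [-0.24  0.09  1.75 -0.    1.3  -0.36] F [ 0.3  0.8 -0. ] w 0.0342
(-0.055, -0.065, 0.074) [288.1 162.7]
(-0.095, -0.071, 0.1) [250.1 174.4]
(-0.175, -0.065, 0.074) [175.1 162.7]
(-0.172, -0.065, 0.07) [178.8 161.9]
```

View pics/w8.png

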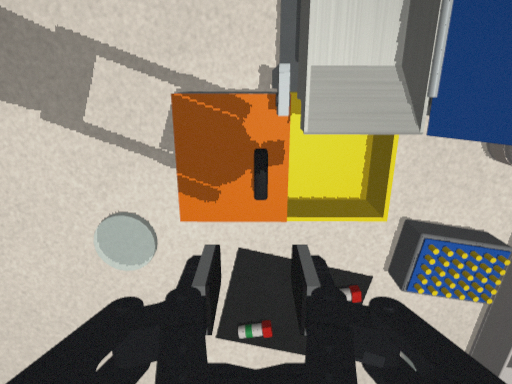

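```bash
python3 -c "
from H import *
c=wcam(); t=cam('top'); save(t,'t9.png',(320,130,410,230),6)
print([atz(c,q,.011).round(4) for q in [(271,328),(239,332),(361,295)]])
rows(np.array([.4695,-.363,.12]),.235+np.pi/2)
rows(np.array([.4695,-.363,.12]),.235-np.pi/2)
"
```

```text
[array([ 0.5037, -0.36  ,  0.011 ]), array([ 0.4562, -0.3729,  0.011 ]), array([ 0.6271, -0.2865,  0.011 ])]
rot/row [ 0.0006 -0.1683  0.0002]
[-0.6, 15.7, -26.8] [-5.1, 15.7, -26.4] [-9.4, 15.7, -25.2] [-13.5, 15.7, -23.2] [-17.2, 15.7, -20.6] [-20.4, 15.7, -17.5] [-23.1, 15.7, -13.8] [-25.0, 15.7, -9.8] [-26.3, 15.7, -5.5] [-26.9, 15.7, -1.0] 
rot/row [-0.0002  0.1458  0.0006]
[-0.6, 15.7, -26.8] [3.3, 15.7, -26.6] [7.2, 15.7, -25.9] [10.9, 15.7, -24.5] [14.3, 15.7, -22.7] [17.5, 15.7, -20.4] [20.3, 15.7, -17.6] [22.6, 15.7, -14.5] [24.5, 15.7, -11.0] [25.8, 15.7, -7.4]
```

View pics/t9.png

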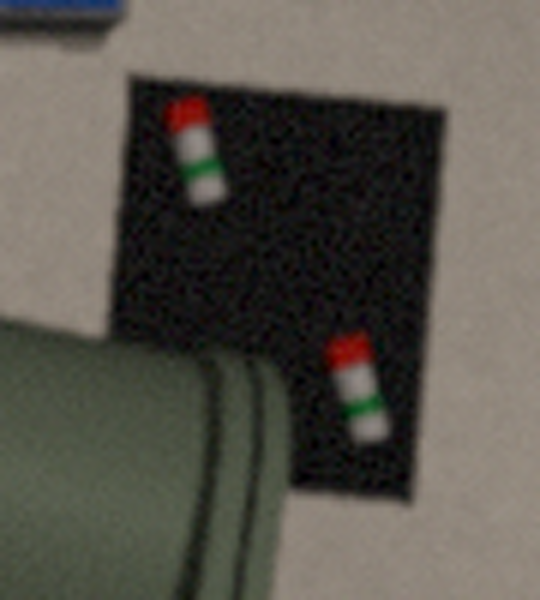

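```bash
python3 -c "
from H import *
c=wcam(); stat()
for q in [(240,248),(372,273),(218,338)]: print(atz(c,q,.002).round(4))
for q in [(.432,-.236,.002),(.629,-.258,.002),(.415,-.391,.002)]: print(proj(c,q).round(1))
print(c['R'],-c['R'].T@c['t'])
t=cam('top');s=cam('side')
def tri(a,b):
    o1,d1=ray(t,a);o2,d2=ray(s,b);A=np.stack([d1,-d2],1);x=np.linalg.lstsq(A,o2-o1,rcond=None)[0];return (o1+d1*x[0]+o2+d2*x[1])/2,o1+d1*x[0]-o2-d2*x[1]
save(t,'t10.png',(230,140,330,240),6);save(s,'s10.png',(210,110,330,230),5)
"
```

```text
t 10.95 pos [ 0.4408 -0.0953  0.2749] stn [-0.0906 -0.0685  0.2749] jawyaw 0.123 ydir [ 0.002 -0.001 -1.   ] q [-0.24  0.09  1.75 -0.    1.3  -0.36] F [ 0.3 -0.1  0.8] w 0.0345
[ 0.4394 -0.2322  0.002 ]
[ 0.633  -0.2492  0.002 ]
[ 0.4224 -0.3905  0.002 ]
[234.5 249.9]
[367.9 278. ]
[213.2 337.8]
[[ 0.99234955  0.12331411  0.00600017]
 [ 0.11519518 -0.9423071   0.31430463]
 [ 0.0444122  -0.31120886 -0.94930322]] [ 0.43205008 -0.01517535  0.41844243]
```

View pics/t10.png

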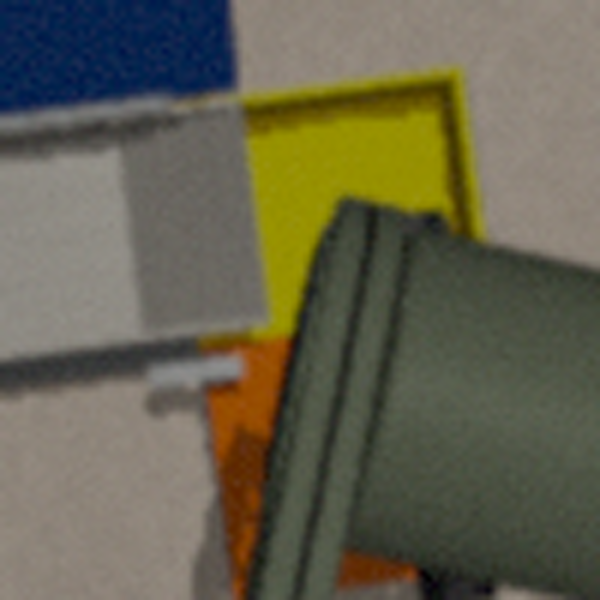

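View pics/s10.png

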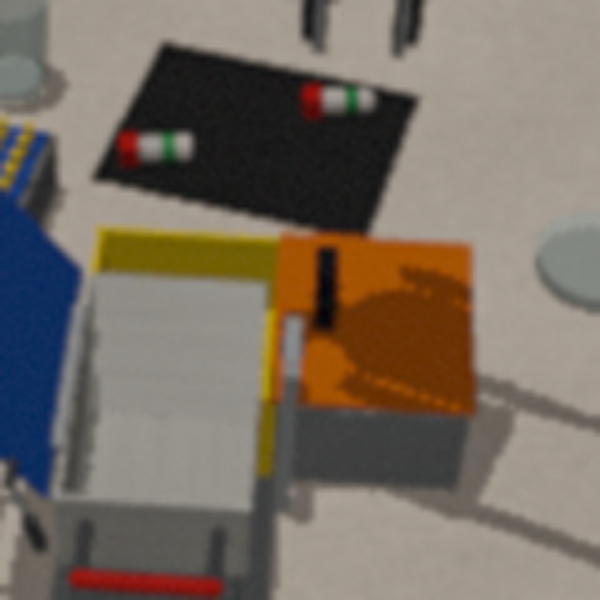

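Emit:
apply_moves([
  {"tx": -0.6, "ty": 10, "tz": -26.8, "ax": 0, "ay": 0.1458, "az": 0, "jaw": 0},
  {"tx": 3.5, "ty": 15, "tz": -26.6, "ax": 0, "ay": 0.1458, "az": 0, "jaw": 0},
  {"tx": 7.4, "ty": 15, "tz": -25.9, "ax": 0, "ay": 0.1458, "az": 0, "jaw": 0},
  {"tx": 11, "ty": 15, "tz": -24.3, "ax": 0, "ay": 0.1458, "az": 0, "jaw": 0},
  {"tx": 14.3, "ty": 15, "tz": -22.4, "ax": 0, "ay": 0.1458, "az": 0, "jaw": 0},
  {"tx": 17.5, "ty": 15, "tz": -20.1, "ax": 0, "ay": 0.1458, "az": 0, "jaw": 0},
  {"tx": 20.3, "ty": 15, "tz": -17.3, "ax": 0, "ay": 0.1458, "az": 0, "jaw": 0},
  {"tx": 22.6, "ty": 15, "tz": -14.2, "ax": 0, "ay": 0.1458, "az": 0, "jaw": 0},
  {"tx": 24.5, "ty": 15, "tz": -10.7, "ax": 0, "ay": 0.1458, "az": 0, "jaw": 0},
  {"tx": 25.8, "ty": 15, "tz": -7, "ax": 0, "ay": 0.1458, "az": 0, "jaw": 0},
])

```text
time_s: 12.3
eef_pos: [0.4696, -0.361, 0.1271]
ee_rot: [-0.554, 0.554, -0.44, 0.438]
wrist_force: [0.9, 0.3, -0.2]
gripper_width: 0.0425
```

```bash
python3 -c "
from H import *
stat(); c=wcam(); save(c,'w11.png'); print(proj(c,(.4715,-.363,.011)))
rows((.4715,-.363,.005),None,1)
"
```

```text
t 12.3 pos [ 0.4696 -0.361   0.1271] stn [-0.0948 -0.3358  0.1271] jawyaw -1.34 ydir [-0.003  0.002 -1.   ] q [-0.67  0.43  1.67 -0.    1.04  0.67] F [ 0.9  0.3 -0.2] w 0.0425
[259.33382643 189.00019418]
rot/row [0. 0. 0.]
[0.0, 120.1, 2.7]
```

View pics/w11.png

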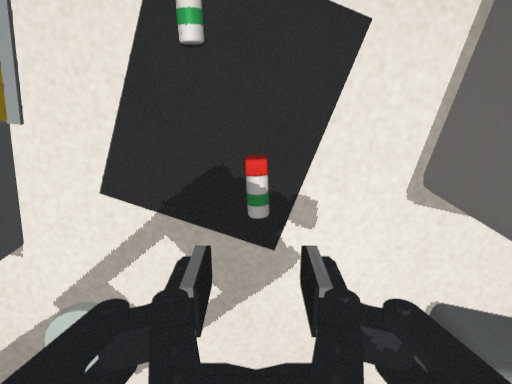

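Emit:
apply_moves([
  {"tx": -0.5, "ty": 25, "tz": 2.5, "ax": 0, "ay": 0, "az": 0, "jaw": 0},
  {"tx": 0, "ty": 35, "tz": 0, "ax": 0, "ay": 0, "az": 0, "jaw": 0},
  {"tx": 0, "ty": 30, "tz": 0, "ax": 0, "ay": 0, "az": 0, "jaw": 0},
  {"tx": 0, "ty": 20, "tz": 0, "ax": 0, "ay": 0, "az": 0, "jaw": 0},
  {"tx": 0, "ty": 11, "tz": 0, "ax": 0, "ay": 0, "az": 0, "jaw": 0},
  {"tx": 0, "ty": 0, "tz": 0, "ax": 0, "ay": 0, "az": 0, "jaw": -0.4},
  {"tx": 0, "ty": 0, "tz": 0, "ax": 0, "ay": 0, "az": 0, "jaw": -1},
  {"tx": 0, "ty": 0, "tz": 0, "ax": 0, "ay": 0, "az": 0, "jaw": -1},
  {"tx": 0, "ty": 0, "tz": 0, "ax": 0, "ay": 0, "az": 0, "jaw": -1},
  {"tx": 0, "ty": -20, "tz": 0, "ax": 0, "ay": 0, "az": 0, "jaw": -1},
])

```text
time_s: 13.6
eef_pos: [0.4719, -0.359, 0.0276]
ee_rot: [-0.555, 0.555, -0.439, 0.437]
wrist_force: [-0.0, -0.1, 0.5]
gripper_width: 0.0156
```

```bash
python3 -c "
from H import *
stat(); c=wcam(); save(c,'w12.png')
"
```

```text
t 13.6 pos [ 0.4719 -0.359   0.0276] stn [-0.0922 -0.3341  0.0276] jawyaw -1.335 ydir [-0.002  0.002 -1.   ] q [-0.67  0.54  1.78 -0.    0.83  0.67] F [-0.  -0.1  0.5] w 0.0156
```

View pics/w12.png

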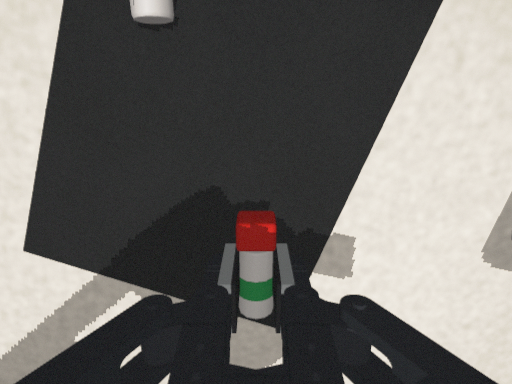

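```bash
python3 -c "
from H import *
print(W((0,.1,.2)))
rows(W((0,.1,.22)),st[2]-np.pi/2,10)
"
```

```text
[0.50995459 0.08310592 0.2       ]
rot/row [-0.0002  0.0112  0.0003]
[-42.2, -19.0, 13.9] [-42.4, -19.0, 13.4] [-42.5, -19.0, 13.0] [-42.7, -19.0, 12.5] [-42.8, -19.0, 12.0] [-43.0, -19.0, 11.5] [-43.1, -18.9, 11.0] [-43.2, -18.9, 10.5] [-43.4, -18.9, 10.0] [-43.5, -18.9, 9.5]
```

Emit:
apply_moves([
  {"tx": 0, "ty": -55, "tz": 0, "ax": 0, "ay": 0, "az": 0, "jaw": -1},
  {"tx": -30, "ty": -50, "tz": 10, "ax": 0, "ay": 0.0224, "az": 0, "jaw": -1},
  {"tx": -52, "ty": -30, "tz": 16, "ax": 0, "ay": 0.0112, "az": 0, "jaw": -1},
  {"tx": -52, "ty": -30, "tz": 15, "ax": 0, "ay": 0.0112, "az": 0, "jaw": -1},
  {"tx": -52, "ty": -15, "tz": 15, "ax": 0, "ay": 0.0112, "az": 0, "jaw": -1},
  {"tx": -52, "ty": 0, "tz": 14, "ax": 0, "ay": 0.0112, "az": 0, "jaw": -1},
  {"tx": -52, "ty": 0, "tz": 14, "ax": 0, "ay": 0.0112, "az": 0, "jaw": -1},
  {"tx": -52, "ty": 0, "tz": 13, "ax": 0, "ay": 0.0112, "az": 0, "jaw": -1},
  {"tx": -50, "ty": 0, "tz": 11, "ax": 0, "ay": 0.0112, "az": 0, "jaw": -1},
  {"tx": -37, "ty": 0, "tz": 9, "ax": 0, "ay": 0.0112, "az": 0, "jaw": -1},
])

```text
time_s: 14.9
eef_pos: [0.5109, 0.0856, 0.2084]
ee_rot: [0.53, -0.53, 0.468, -0.468]
wrist_force: [0.7, 0.3, -0.1]
gripper_width: 0.015
```

```bash
python3 -c "
from H import *
stat(); c=wcam(); save(c,'w13.png')
rows(W((0,.1,.107)),st[2]-np.pi/2,1)
"
```

```text
t 14.9 pos [0.5109 0.0856 0.2084] stn [0.0013 0.1023 0.2084] jawyaw -1.446 ydir [ 0.001  0.    -1.   ] q [0.14 0.25 1.73 0.   1.16 1.59] F [ 0.7  0.3 -0.1] w 0.015
rot/row [-0.002   0.0025 -0.0038]
[6.2, 101.4, -2.5]
```

View pics/w13.png

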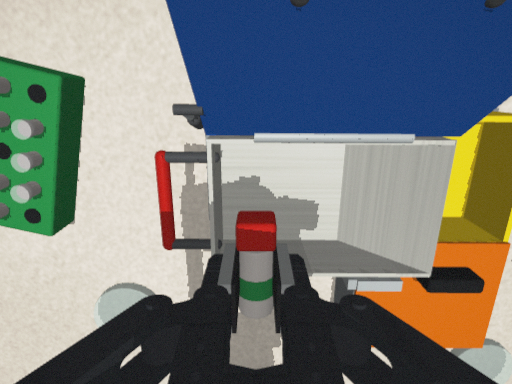

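Emit:
apply_moves([
  {"tx": 14, "ty": 10, "tz": -7, "ax": 0, "ay": 0, "az": 0, "jaw": -1},
  {"tx": 0, "ty": 25, "tz": 0, "ax": 0, "ay": 0, "az": 0, "jaw": -1},
  {"tx": 0, "ty": 30, "tz": 0, "ax": 0, "ay": 0, "az": 0, "jaw": -1},
  {"tx": 0, "ty": 25, "tz": 0, "ax": 0, "ay": 0, "az": 0, "jaw": -1},
  {"tx": 0, "ty": 13, "tz": 0, "ax": 0, "ay": 0, "az": 0, "jaw": -1},
  {"tx": 0, "ty": 0, "tz": 0, "ax": 0, "ay": 0, "az": 0, "jaw": -0.35},
  {"tx": 0, "ty": 0, "tz": 0, "ax": 0, "ay": 0, "az": 0, "jaw": -0.35},
  {"tx": 0, "ty": -20, "tz": 0, "ax": 0, "ay": 0, "az": 0, "jaw": -0.35},
  {"tx": 0, "ty": -40, "tz": 0, "ax": 0, "ay": 0, "az": 0, "jaw": -0.3},
  {"tx": 0, "ty": -50, "tz": 0, "ax": 0, "ay": 0, "az": 0, "jaw": -0.2},
])

```text
time_s: 16.2
eef_pos: [0.5056, 0.0687, 0.2169]
ee_rot: [-0.53, 0.53, -0.468, 0.468]
wrist_force: [0.0, 0.2, -0.7]
gripper_width: 0.0338
```

```bash
python3 -c "
from H import *
stat(); c=wcam(); save(c,'w14.png'); save(cam('side'),'s14.png'); save(cam('top'),'t14.png',(320,130,410,230),6)
rows(np.array([.590,-.286,.13]),.21-np.pi/2,10)
"
```

```text
t 16.2 pos [0.5056 0.0687 0.2169] stn [-0.0061  0.0862  0.2169] jawyaw -1.447 ydir [ 0. -0. -1.] q [ 0.11  0.23  1.73 -0.    1.18  1.56] F [ 0.   0.2 -0.7] w 0.0338
rot/row [-0.0009 -0.0086  0.0001]
[36.2, 9.0, 3.7] [36.3, 9.0, 3.4] [36.3, 8.9, 3.1] [36.3, 8.9, 2.8] [36.3, 8.9, 2.5] [36.4, 8.9, 2.2] [36.4, 8.9, 1.9] [36.4, 8.9, 1.6] [36.4, 8.9, 1.2] [36.4, 8.9, 0.9]
```

View pics/w14.png

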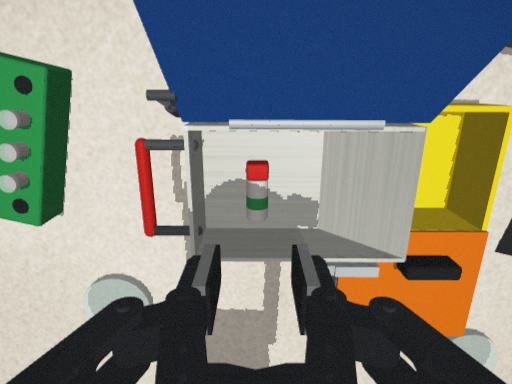

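View pics/t14.png

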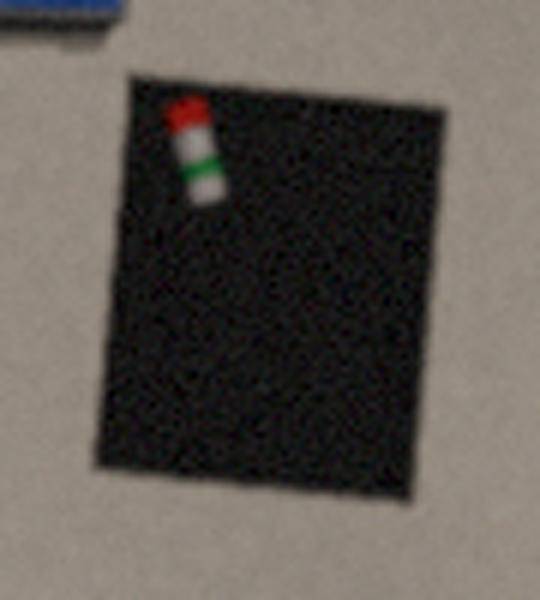

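Emit:
apply_moves([
  {"tx": 36.2, "ty": 0, "tz": 3.7, "ax": 0, "ay": -0.0086, "az": 0, "jaw": -0.2},
  {"tx": 36.3, "ty": 0, "tz": 3.4, "ax": 0, "ay": -0.0086, "az": 0, "jaw": -0.2},
  {"tx": 36.3, "ty": 0, "tz": 3.1, "ax": 0, "ay": -0.0086, "az": 0, "jaw": -0.2},
  {"tx": 36.3, "ty": 0, "tz": 2.8, "ax": 0, "ay": -0.0086, "az": 0, "jaw": 0},
  {"tx": 36.3, "ty": 0, "tz": 2.5, "ax": 0, "ay": -0.0086, "az": 0, "jaw": 0},
  {"tx": 36.4, "ty": 10, "tz": 2.2, "ax": 0, "ay": -0.0086, "az": 0, "jaw": 0},
  {"tx": 36.4, "ty": 15, "tz": 1.9, "ax": 0, "ay": -0.0086, "az": 0, "jaw": 0},
  {"tx": 36.4, "ty": 20, "tz": 1.6, "ax": 0, "ay": -0.0086, "az": 0, "jaw": 0},
  {"tx": 36.4, "ty": 25, "tz": 1.2, "ax": 0, "ay": -0.0086, "az": 0, "jaw": 0},
  {"tx": 36.4, "ty": 20, "tz": 0.9, "ax": 0, "ay": -0.0086, "az": 0, "jaw": 0},
])

```text
time_s: 17.6
eef_pos: [0.587, -0.287, 0.1233]
ee_rot: [-0.549, 0.55, -0.446, 0.444]
wrist_force: [-0.3, -0.2, 0.9]
gripper_width: 0.0425
```

```bash
python3 -c "
from H import *
stat(); c=wcam(); save(c,'w15.png'); print(proj(c,(.5895,-.287,.011)))
rows((.5895,-.287,.006),None,1)
"
```

```text
t 17.6 pos [ 0.587  -0.287   0.1233] stn [ 0.0309 -0.2768  0.1233] jawyaw -1.361 ydir [-0.002  0.001 -1.   ] q [-0.47  0.52  1.52 -0.    1.1   0.89] F [-0.3 -0.2  0.9] w 0.0425
[257.0044334  189.21856565]
rot/row [0. 0. 0.]
[-3.4, 114.3, 4.0]
```

View pics/w15.png

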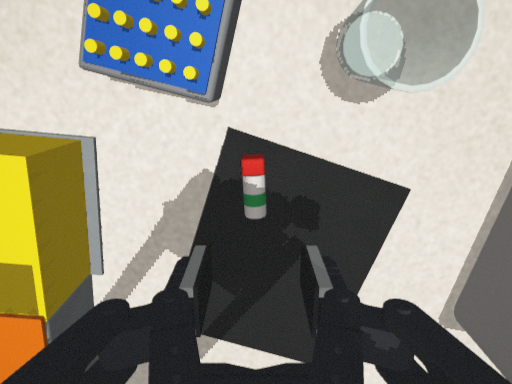

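Emit:
apply_moves([
  {"tx": -2, "ty": 25, "tz": 3.5, "ax": 0, "ay": 0, "az": 0, "jaw": 0},
  {"tx": 0, "ty": 32, "tz": 0, "ax": 0, "ay": 0, "az": 0, "jaw": 0},
  {"tx": 0, "ty": 30, "tz": 0, "ax": 0, "ay": 0, "az": 0, "jaw": 0},
  {"tx": 0, "ty": 20, "tz": 0, "ax": 0, "ay": 0, "az": 0, "jaw": 0},
  {"tx": 0, "ty": 10, "tz": 0, "ax": 0, "ay": 0, "az": 0, "jaw": 0},
  {"tx": 0, "ty": 0, "tz": 0, "ax": 0, "ay": 0, "az": 0, "jaw": -0.4},
  {"tx": 0, "ty": 0, "tz": 0, "ax": 0, "ay": 0, "az": 0, "jaw": -1},
  {"tx": 0, "ty": 0, "tz": 0, "ax": 0, "ay": 0, "az": 0, "jaw": -1},
  {"tx": 0, "ty": 0, "tz": 0, "ax": 0, "ay": 0, "az": 0, "jaw": -1},
  {"tx": 0, "ty": -20, "tz": 0, "ax": 0, "ay": 0, "az": 0, "jaw": -1},
])

```text
time_s: 18.9
eef_pos: [0.5895, -0.283, 0.0273]
ee_rot: [-0.549, 0.55, -0.446, 0.444]
wrist_force: [-0.2, -0.1, -0.4]
gripper_width: 0.0154
```

```bash
python3 -c "
from H import *
stat(); c=wcam(); save(c,'w16.png')
rows(W((-.006,.052,.22)),st[2]-np.pi/2,10)
"
```

```text
t 18.9 pos [ 0.5895 -0.283   0.0273] stn [ 0.0339 -0.2731  0.0273] jawyaw -1.361 ydir [-0.003  0.001 -1.   ] q [-0.47  0.62  1.62 -0.    0.91  0.9 ] F [-0.2 -0.1 -0.4] w 0.0154
rot/row [-0.0003  0.0086  0.0002]
[-32.8, -19.0, -1.3] [-32.8, -19.0, -1.6] [-32.8, -19.0, -1.9] [-32.8, -18.9, -2.2] [-32.8, -18.9, -2.5] [-32.8, -18.9, -2.8] [-32.8, -18.9, -3.0] [-32.7, -18.9, -3.3] [-32.7, -18.9, -3.6] [-32.7, -18.9, -3.9]
```

View pics/w16.png

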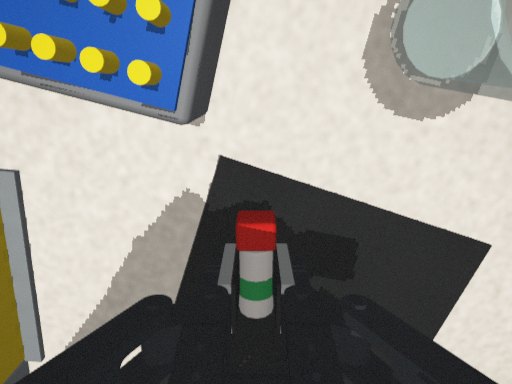

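Emit:
apply_moves([
  {"tx": 0, "ty": -55, "tz": 0, "ax": 0, "ay": 0, "az": 0, "jaw": -1},
  {"tx": -20, "ty": -55, "tz": -2, "ax": 0, "ay": 0.0086, "az": 0, "jaw": -1},
  {"tx": -38, "ty": -50, "tz": -3, "ax": 0, "ay": 0.0086, "az": 0, "jaw": -1},
  {"tx": -40, "ty": -30, "tz": -3, "ax": 0, "ay": 0.0086, "az": 0, "jaw": -1},
  {"tx": -40, "ty": 0, "tz": -3, "ax": 0, "ay": 0.0086, "az": 0, "jaw": -1},
  {"tx": -40, "ty": 0, "tz": -3, "ax": 0, "ay": 0.0086, "az": 0, "jaw": -1},
  {"tx": -40, "ty": 0, "tz": -3, "ax": 0, "ay": 0.0086, "az": 0, "jaw": -1},
  {"tx": -40, "ty": 0, "tz": -3, "ax": 0, "ay": 0.0086, "az": 0, "jaw": -1},
  {"tx": -40, "ty": 0, "tz": -3, "ax": 0, "ay": 0.0086, "az": 0, "jaw": -1},
  {"tx": -25, "ty": 0, "tz": -3, "ax": 0, "ay": 0.0172, "az": 0, "jaw": -1},
])

```text
time_s: 20.2
eef_pos: [0.5084, 0.0314, 0.2182]
ee_rot: [0.53, -0.53, 0.468, -0.468]
wrist_force: [0.3, 0.3, -0.2]
gripper_width: 0.0155
```

```bash
python3 -c "
from H import *
stat(); c=wcam(); save(c,'w17.png')
rows(W((-.006,.047,.108)),st[2]-np.pi/2,1)
"
```

```text
t 20.2 pos [0.5084 0.0314 0.2182] stn [-0.0079  0.0489  0.2182] jawyaw -1.446 ydir [ 0.001  0.    -1.   ] q [0.04 0.23 1.73 0.   1.18 1.49] F [ 0.3  0.3 -0.2] w 0.0155
rot/row [-0.      0.0016 -0.0024]
[4.3, 110.2, 2.4]
```

View pics/w17.png

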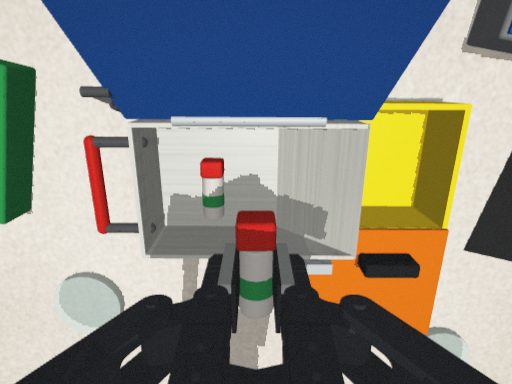

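Emit:
apply_moves([
  {"tx": 2, "ty": 15, "tz": 1, "ax": 0, "ay": 0, "az": 0, "jaw": -1},
  {"tx": 0, "ty": 30, "tz": 0, "ax": 0, "ay": 0, "az": 0, "jaw": -1},
  {"tx": 0, "ty": 30, "tz": 0, "ax": 0, "ay": 0, "az": 0, "jaw": -1},
  {"tx": 0, "ty": 22, "tz": 0, "ax": 0, "ay": 0, "az": 0, "jaw": -1},
  {"tx": 0, "ty": 13, "tz": 0, "ax": 0, "ay": 0, "az": 0, "jaw": -1},
  {"tx": 0, "ty": 0, "tz": 0, "ax": 0, "ay": 0, "az": 0, "jaw": -0.4},
  {"tx": 0, "ty": 0, "tz": 0, "ax": 0, "ay": 0, "az": 0, "jaw": -0.4},
  {"tx": 0, "ty": -20, "tz": 0, "ax": 0, "ay": 0, "az": 0, "jaw": -0.35},
  {"tx": 0, "ty": -40, "tz": 0, "ax": 0, "ay": 0, "az": 0, "jaw": -0.35},
  {"tx": 0, "ty": -50, "tz": 0, "ax": 0, "ay": 0, "az": 0, "jaw": -0.35},
])

```text
time_s: 21.5
eef_pos: [0.51, 0.0279, 0.2196]
ee_rot: [-0.53, 0.53, -0.468, 0.468]
wrist_force: [0.9, 0.5, -0.7]
gripper_width: 0.0276
```

```bash
python3 -c "
from H import *
stat(); c=wcam(); save(c,'w18.png'); save(cam('side'),'s18.png'); save(cam('top'),'t18.png')
rows(W((0,.169,.20)),st[2]-np.pi/2,1)
"
```

```text
t 21.5 pos [0.51   0.0279 0.2196] stn [-0.0067  0.0452  0.2196] jawyaw -1.447 ydir [ 0. -0. -1.] q [ 0.03  0.23  1.73 -0.    1.19  1.48] F [ 0.9  0.5 -0.7] w 0.0276
rot/row [-0.0088  0.0005  0.001 ]
[-124.0, 21.7, 4.4]
```

View pics/w18.png

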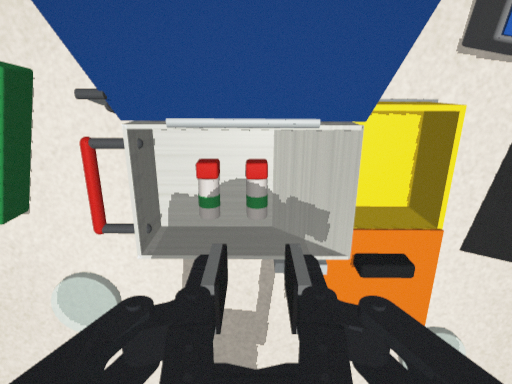

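View pics/t18.png

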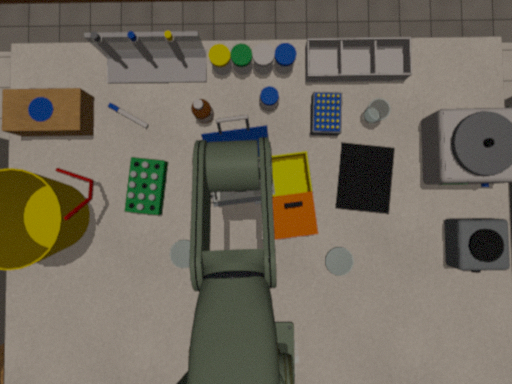

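View pics/s18.png

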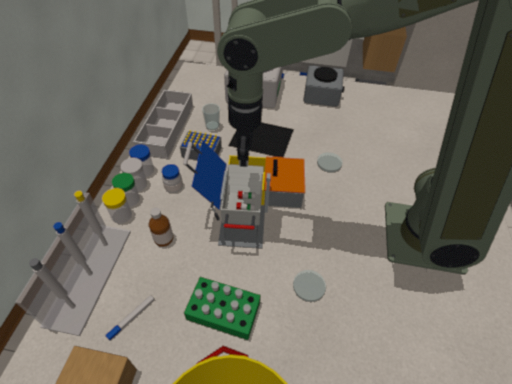

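Emit:
apply_moves([
  {"tx": -15, "ty": 0, "tz": 1, "ax": 0, "ay": 0, "az": 0, "jaw": -0.35},
  {"tx": -20, "ty": 0, "tz": 1, "ax": 0, "ay": 0, "az": 0, "jaw": -0.35},
  {"tx": -20, "ty": 0, "tz": 1, "ax": 0, "ay": 0, "az": 0, "jaw": -0.35},
  {"tx": -20, "ty": 0, "tz": 1, "ax": 0, "ay": 0, "az": 0, "jaw": -0.35},
  {"tx": -20, "ty": 0, "tz": 1, "ax": 0, "ay": 0, "az": 0, "jaw": -0.35},
  {"tx": -19, "ty": 0, "tz": 1, "ax": 0, "ay": 0, "az": 0, "jaw": -0.35},
  {"tx": -9, "ty": 0, "tz": 0, "ax": 0, "ay": 0, "az": 0, "jaw": -0.35},
  {"tx": 0, "ty": 10, "tz": 0, "ax": 0, "ay": 0, "az": 0, "jaw": -0.35},
  {"tx": 0, "ty": 10, "tz": 0, "ax": 0, "ay": 0, "az": 0, "jaw": -0.35},
  {"tx": 0, "ty": 0, "tz": 0, "ax": 0, "ay": 0, "az": 0, "jaw": -0.35},
])

```text
time_s: 22.9
eef_pos: [0.5002, 0.15, 0.1966]
ee_rot: [-0.529, 0.531, -0.469, 0.468]
wrist_force: [-0.9, 0.2, -0.2]
gripper_width: 0.0277
```

```bash
python3 -c "
from H import *
stat(); c=wcam(); save(c,'w19.png'); print(proj(c,W((0,.169,.12))),proj(c,W((.03,.169,.12))))
rows(W((0,.169,.101)),st[2]-np.pi/2,1)
"
```

```text
t 22.9 pos [0.5002 0.15   0.1966] stn [-0.0014  0.1676  0.1966] jawyaw -1.448 ydir [-0.003 -0.001 -1.   ] q [ 0.27  0.26  1.74 -0.    1.14  1.72] F [-0.9  0.2 -0.2] w 0.0277
[254.20595529 205.5077799 ] [254.16473957 163.80217746]
rot/row [ 0.0014 -0.0005  0.0004]
[-1.4, 96.3, 1.1]
```

View pics/w19.png

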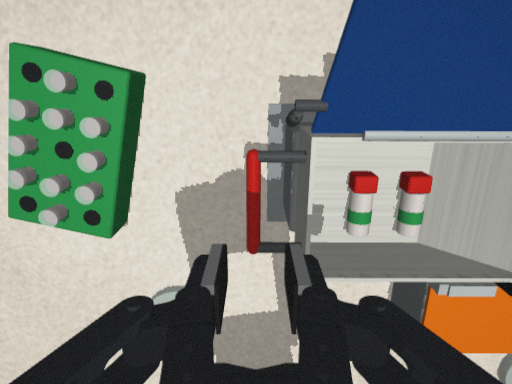

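Emit:
apply_moves([
  {"tx": -1.5, "ty": 15, "tz": 2, "ax": 0, "ay": 0, "az": 0, "jaw": -0.35},
  {"tx": 0, "ty": 25, "tz": 0, "ax": 0, "ay": 0, "az": 0, "jaw": -0.35},
  {"tx": 0, "ty": 25, "tz": 0, "ax": 0, "ay": 0, "az": 0, "jaw": -0.35},
  {"tx": 0, "ty": 20, "tz": 0, "ax": 0, "ay": 0, "az": 0, "jaw": -0.35},
  {"tx": 0, "ty": 10, "tz": 0, "ax": 0, "ay": 0, "az": 0, "jaw": -0.35},
  {"tx": 0, "ty": 0, "tz": 0, "ax": 0, "ay": 0, "az": 0, "jaw": -0.35},
  {"tx": 0, "ty": 0, "tz": 0, "ax": 0, "ay": 0, "az": 0, "jaw": -1},
  {"tx": 0, "ty": 0, "tz": 0, "ax": 0, "ay": 0, "az": 0, "jaw": -1},
  {"tx": 0, "ty": 0, "tz": 0, "ax": 0, "ay": 0, "az": 0, "jaw": -1},
  {"tx": 0, "ty": 0, "tz": 0, "ax": 0, "ay": 0, "az": 0, "jaw": -1},
])

```text
time_s: 24.2
eef_pos: [0.5034, 0.1522, 0.1038]
ee_rot: [0.53, -0.53, 0.468, -0.469]
wrist_force: [1.2, -4.2, 4.5]
gripper_width: 0.0075
```

```bash
python3 -c "
from H import *
stat(); c=wcam(); save(c,'w20.png')
r=np.hypot(.169,.005);a0=np.arctan2(.005,.169)
g=Sinv(observe()['eef_pos']);print('grasp',g[1],g[2]+.019)
A=np.linspace(0,1.9,31);Y=r*np.cos(A+a0)*1000;Z=r*np.sin(A+a0)*1000
for i in range(30): print(round(A[i+1],2),'tx',round(Y[i]-Y[i+1],1),'ty',round(Z[i]-Z[i+1],1),end=' | ')
"
```

```text
t 24.2 pos [0.5034 0.1522 0.1038] stn [0.002  0.1693 0.1038] jawyaw -1.447 ydir [ 0.002 -0.    -1.   ] q [ 0.27  0.36  1.86 -0.    0.92  1.72] F [ 1.2 -4.2  4.5] w 0.0075
grasp 0.1693472608058017 0.12275767585139824
0.06 tx 0.7 ty -10.7 | 0.13 tx 1.3 ty -10.6 | 0.19 tx 2.0 ty -10.5 | 0.25 tx 2.7 ty -10.4 | 0.32 tx 3.3 ty -10.2 | 0.38 tx 4.0 ty -10.0 | 0.44 tx 4.6 ty -9.7 | 0.51 tx 5.2 ty -9.4 | 0.57 tx 5.8 ty -9.0 | 0.63 tx 6.3 ty -8.6 | 0.7 tx 6.9 ty -8.2 | 0.76 tx 7.4 ty -7.8 | 0.82 tx 7.8 ty -7.3 | 0.89 tx 8.3 ty -6.8 | 0.95 tx 8.7 ty -6.2 | 1.01 tx 9.1 ty -5.7 | 1.08 tx 9.4 ty -5.1 | 1.14 tx 9.7 ty -4.5 | 1.2 tx 10.0 ty -3.9 | 1.27 tx 10.2 ty -3.2 | 1.33 tx 10.4 ty -2.6 | 1.39 tx 10.5 ty -1.9 | 1.46 tx 10.6 ty -1.2 | 1.52 tx 10.7 ty -0.6 | 1.58 tx 10.7 ty 0.1 | 1.65 tx 10.7 ty 0.8 | 1.71 tx 10.6 ty 1.5 | 1.77 tx 10.5 ty 2.1 | 1.84 tx 10.3 ty 2.8 | 1.9 tx 10.1 ty 3.4 |
```

View pics/w20.png

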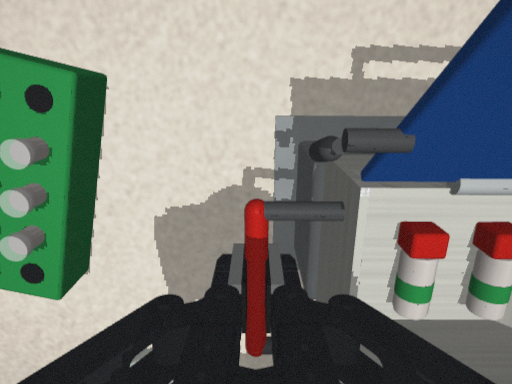

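Emit:
apply_moves([
  {"tx": 0.7, "ty": -10.7, "tz": 0, "ax": 0, "ay": 0, "az": 0, "jaw": -1},
  {"tx": 1.3, "ty": -10.6, "tz": 0, "ax": 0, "ay": 0, "az": 0, "jaw": -1},
  {"tx": 2, "ty": -10.5, "tz": 0, "ax": 0, "ay": 0, "az": 0, "jaw": -1},
  {"tx": 2.7, "ty": -10.4, "tz": 0, "ax": 0, "ay": 0, "az": 0, "jaw": -1},
  {"tx": 3.3, "ty": -10.2, "tz": 0, "ax": 0, "ay": 0, "az": 0, "jaw": -1},
  {"tx": 4, "ty": -10, "tz": 0, "ax": 0, "ay": 0, "az": 0, "jaw": -1},
  {"tx": 4.6, "ty": -9.7, "tz": 0, "ax": 0, "ay": 0, "az": 0, "jaw": -1},
  {"tx": 5.2, "ty": -9.4, "tz": 0, "ax": 0, "ay": 0, "az": 0, "jaw": -1},
  {"tx": 5.8, "ty": -9, "tz": 0, "ax": 0, "ay": 0, "az": 0, "jaw": -1},
  {"tx": 6.3, "ty": -8.6, "tz": 0, "ax": 0, "ay": 0, "az": 0, "jaw": -1},
])

```text
time_s: 25.5
eef_pos: [0.5074, 0.1184, 0.2033]
ee_rot: [0.531, -0.528, 0.469, -0.468]
wrist_force: [3.2, 5.1, -0.4]
gripper_width: 0.0077
```

```bash
python3 -c "
from H import *
stat(); save(cam('side'),'s21.png',(170,60,350,250),3)
g=Sinv(observe()['eef_pos']);print('grasp',g[1],g[2]+.019, np.hypot(g[1],g[2]+.019-.115),np.arctan2(g[2]+.019-.115,g[1]))
"
```

```text
t 25.5 pos [0.5074 0.1184 0.2033] stn [0.0018 0.1353 0.2033] jawyaw -1.448 ydir [ 0.001  0.004 -1.   ] q [0.2  0.25 1.73 0.   1.15 1.65] F [ 3.2  5.1 -0.4] w 0.0077
grasp 0.13451049166018808 0.2234229339011069 0.17276748815210957 0.678422484225824
```

View pics/s21.png

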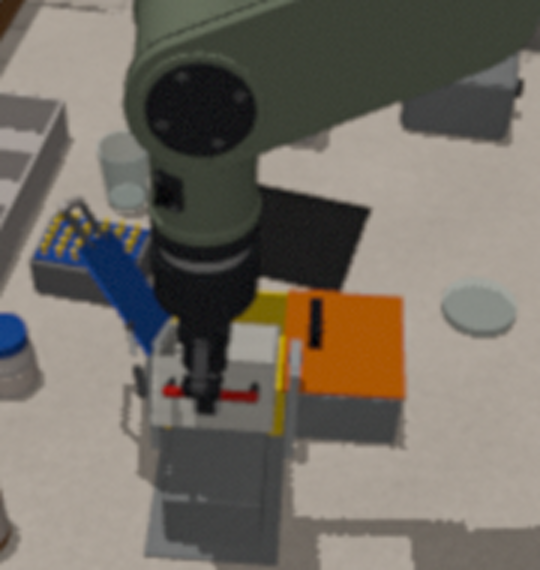

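```bash
python3 -c "
from H import *
t=cam('top')
for q in [(5,208),(20,50),(125,50),(110,205)]:
  print(Sinv(atz(t,(310+q[0]/4,80+q[1]/4),.06)).round(3))
for q in [(269,97),(262,92),(262,104)]: print('jar',Sinv(atz(t,q,.07)).round(3))
for th in (1.2,1.5,1.7,1.95):
  for yb in(-.03,.05):
    for zb,x in((.107,.11),(.137,.133)): print(th,yb,'y %.3f z %.3f x %.3f'%(yb*np.cos(th)-zb*np.sin(th),.115+yb*np.sin(th)+zb*np.cos(th),x))
"
```

```text
[ 0.111 -0.158  0.06 ]
[ 0.223 -0.185  0.06 ]
[ 0.213 -0.259  0.06 ]
[ 0.103 -0.232  0.06 ]
jar [ 0.225 -0.052  0.07 ]
jar [ 0.242 -0.034  0.07 ]
jar [ 0.208 -0.029  0.07 ]
1.2 -0.03 y -0.111 z 0.126 x 0.110
1.2 -0.03 y -0.139 z 0.137 x 0.133
1.2 0.05 y -0.082 z 0.200 x 0.110
1.2 0.05 y -0.110 z 0.211 x 0.133
1.5 -0.03 y -0.109 z 0.093 x 0.110
1.5 -0.03 y -0.139 z 0.095 x 0.133
1.5 0.05 y -0.103 z 0.172 x 0.110
1.5 0.05 y -0.133 z 0.175 x 0.133
1.7 -0.03 y -0.102 z 0.071 x 0.110
1.7 -0.03 y -0.132 z 0.068 x 0.133
1.7 0.05 y -0.113 z 0.151 x 0.110
1.7 0.05 y -0.142 z 0.147 x 0.133
1.95 -0.03 y -0.088 z 0.048 x 0.110
1.95 -0.03 y -0.116 z 0.036 x 0.133
1.95 0.05 y -0.118 z 0.122 x 0.110
1.95 0.05 y -0.146 z 0.111 x 0.133
```

Emit:
apply_moves([
  {"tx": 6.9, "ty": -8, "tz": 0, "ax": 0, "ay": 0, "az": 0, "jaw": -1},
  {"tx": 7.4, "ty": -7.6, "tz": 0, "ax": 0, "ay": 0, "az": 0, "jaw": -1},
  {"tx": 7.8, "ty": -7.1, "tz": 0, "ax": 0, "ay": 0, "az": 0, "jaw": -1},
  {"tx": 8.3, "ty": -6.6, "tz": 0, "ax": 0, "ay": 0, "az": 0, "jaw": -1},
  {"tx": 8.7, "ty": -6.2, "tz": 0, "ax": 0, "ay": 0, "az": 0, "jaw": -1},
  {"tx": 9.1, "ty": -5.7, "tz": 0, "ax": 0, "ay": 0, "az": 0, "jaw": -1},
  {"tx": 9.4, "ty": -5.1, "tz": 0, "ax": 0, "ay": 0, "az": 0, "jaw": -1},
  {"tx": 9.7, "ty": -4.5, "tz": 0, "ax": 0, "ay": 0, "az": 0, "jaw": -1},
  {"tx": 10, "ty": -3.9, "tz": 0, "ax": 0, "ay": 0, "az": 0, "jaw": -1},
  {"tx": 10.2, "ty": -3.2, "tz": 0, "ax": 0, "ay": 0, "az": 0, "jaw": -1},
])

```text
time_s: 26.85
eef_pos: [0.5178, 0.0332, 0.2644]
ee_rot: [0.533, -0.527, 0.469, -0.467]
wrist_force: [-3.1, 9.4, 17.6]
gripper_width: 0.0071
```

```bash
python3 -c "
from H import *
stat(); save(cam('side'),'s22.png',(170,60,350,250),3); save(wcam(),'w22.png')
g=Sinv(observe()['eef_pos']);print('grasp',g[1],g[2]+.019, np.hypot(g[1],g[2]+.019-.115),np.arctan2(g[2]+.019-.115,g[1]))
"
```

```text
t 26.85 pos [0.5178 0.0332 0.2644] stn [0.0016 0.0495 0.2644] jawyaw -1.447 ydir [ 0.004  0.008 -1.   ] q [0.04 0.21 1.63 0.01 1.29 1.48] F [-3.1  9.4 17.6] w 0.0071
grasp 0.048674617770764254 0.2836247491514951 0.17550932864533056 1.2897786929587145
```

View pics/w22.png

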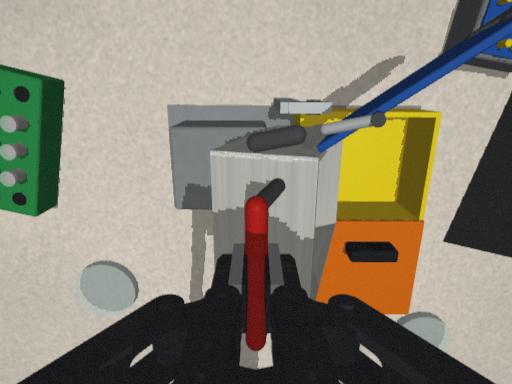

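View pics/s22.png

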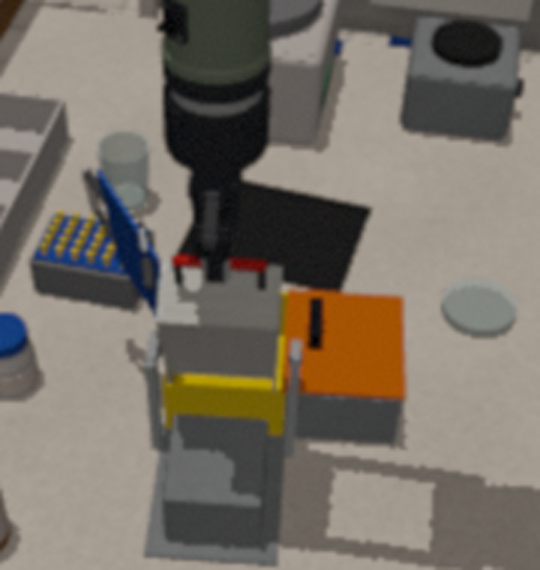

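Emit:
apply_moves([
  {"tx": 2.2, "ty": -5, "tz": 0, "ax": 0, "ay": 0, "az": 0, "jaw": -1},
  {"tx": 10.4, "ty": -2.4, "tz": 0, "ax": 0, "ay": 0, "az": 0, "jaw": -1},
  {"tx": 10.5, "ty": -1.8, "tz": 0, "ax": 0, "ay": 0, "az": 0, "jaw": -1},
  {"tx": 10.8, "ty": -1.1, "tz": 0, "ax": 0, "ay": 0, "az": 0, "jaw": -1},
  {"tx": 10.7, "ty": -0.4, "tz": 0, "ax": 0, "ay": 0, "az": 0, "jaw": -1},
  {"tx": 10.7, "ty": 0.3, "tz": 0, "ax": 0, "ay": 0, "az": 0, "jaw": -1},
  {"tx": 10.8, "ty": 0.9, "tz": 0, "ax": 0, "ay": 0, "az": 0, "jaw": -1},
  {"tx": 10.5, "ty": 1.6, "tz": 0, "ax": 0, "ay": 0, "az": 0, "jaw": -1},
  {"tx": 10.4, "ty": 2.3, "tz": 0, "ax": 0, "ay": 0, "az": 0, "jaw": -1},
  {"tx": 10.5, "ty": 2.9, "tz": 0, "ax": 0, "ay": 0, "az": 0, "jaw": -1},
])

```text
time_s: 28.2
eef_pos: [0.5297, -0.0675, 0.2627]
ee_rot: [-0.53, 0.53, -0.468, 0.468]
wrist_force: [1.3, 1.3, 4.7]
gripper_width: 0.0076
```

```bash
python3 -c "
from H import *
stat(); save(cam('side'),'s23.png',(170,60,350,250),3); save(wcam(),'w23.png');save(cam('top'),'t23.png',(230,120,340,240),5)
g=Sinv(observe()['eef_pos']);print('grasp',g[1],g[2]+.019, np.hypot(g[1],g[2]+.019-.121),np.arctan2(g[2]+.019-.121,g[1]))
"
```

```text
t 28.2 pos [ 0.5297 -0.0675  0.2627] stn [ 0.0011 -0.0519  0.2627] jawyaw -1.447 ydir [-0.001 -0.    -1.   ] q [-0.15  0.24  1.6  -0.    1.3   1.3 ] F [1.3 1.3 4.7] w 0.0076
grasp -0.05218782326151682 0.28151626602767665 0.16878696796922202 1.8851411237059836
```

View pics/w23.png

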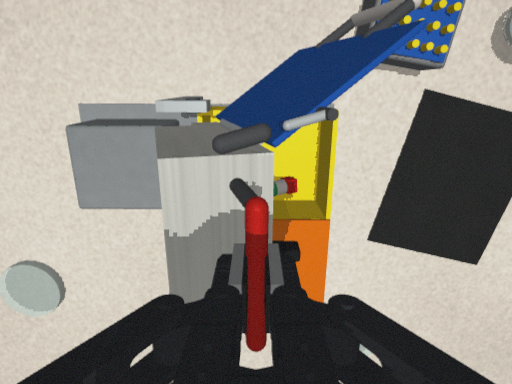

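View pics/s23.png

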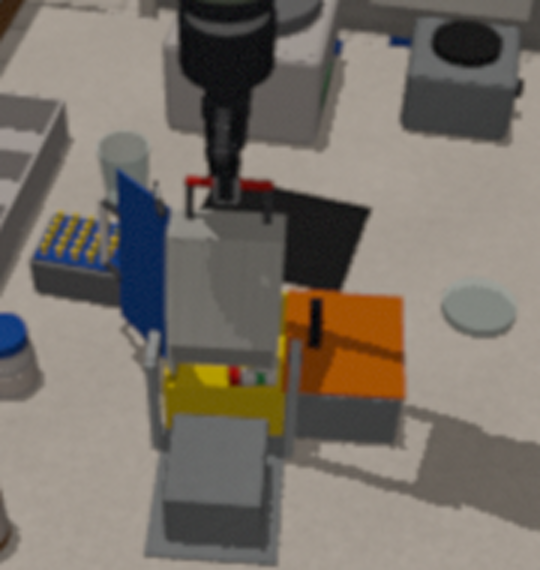

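View pics/t23.png

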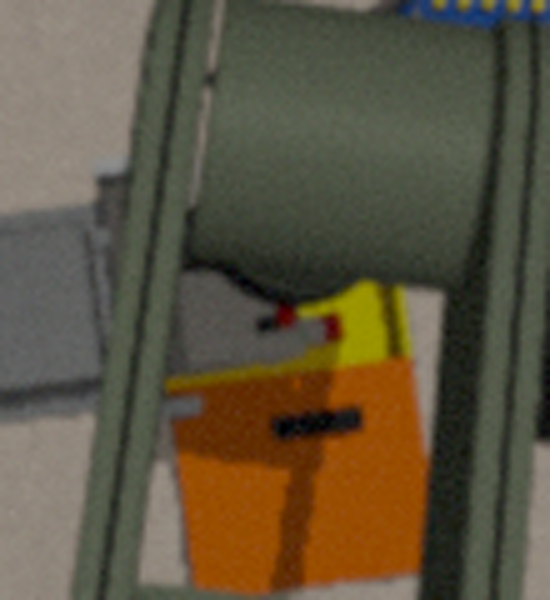

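Emit:
apply_moves([
  {"tx": 5, "ty": 1.6, "tz": 0, "ax": 0, "ay": 0, "az": 0, "jaw": -1},
  {"tx": 0, "ty": 0, "tz": 0, "ax": 0, "ay": 0, "az": 0, "jaw": -1},
  {"tx": 0, "ty": 0, "tz": 0, "ax": 0, "ay": 0, "az": 0, "jaw": -1},
  {"tx": 0, "ty": 0, "tz": 0, "ax": 0, "ay": 0, "az": 0, "jaw": -1},
  {"tx": 0, "ty": 0, "tz": 0, "ax": 0, "ay": 0, "az": 0, "jaw": -1},
  {"tx": 0, "ty": 0, "tz": 0, "ax": 0, "ay": 0, "az": 0, "jaw": -1},
  {"tx": 0, "ty": 0, "tz": 0, "ax": 0, "ay": 0, "az": 0, "jaw": -1},
  {"tx": 0, "ty": 0, "tz": 0, "ax": 0, "ay": 0, "az": 0, "jaw": -1},
  {"tx": 0, "ty": 0, "tz": 0, "ax": 0, "ay": 0, "az": 0, "jaw": -1},
  {"tx": 0, "ty": 0, "tz": 0, "ax": 0, "ay": 0, "az": 0, "jaw": -1},
])

```text
time_s: 29.6
eef_pos: [0.5302, -0.0719, 0.2611]
ee_rot: [-0.53, 0.53, -0.468, 0.468]
wrist_force: [0.5, 0.4, 5.5]
gripper_width: 0.0072
```

```bash
python3 -c "
from H import *
stat(); save(cam('side'),'s24.png',(215,160,275,215),10); save(wcam(),'w24.png',(250,90,350,240),4)
"
```

```text
t 29.6 pos [ 0.5302 -0.0719  0.2611] stn [ 0.0011 -0.0563  0.2611] jawyaw -1.447 ydir [-0.001 -0.    -1.   ] q [-0.16  0.24  1.6  -0.    1.3   1.29] F [0.5 0.4 5.5] w 0.0072
```

View pics/w24.png

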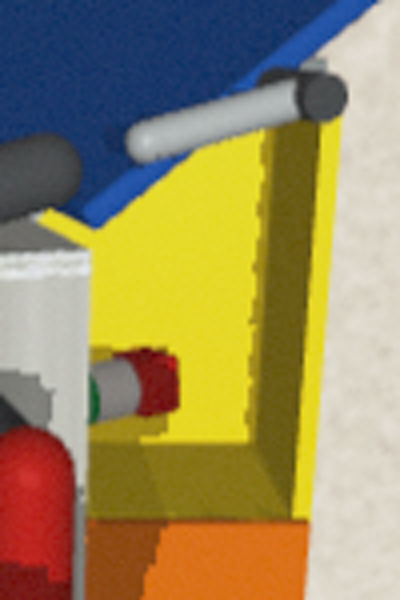

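View pics/s24.png

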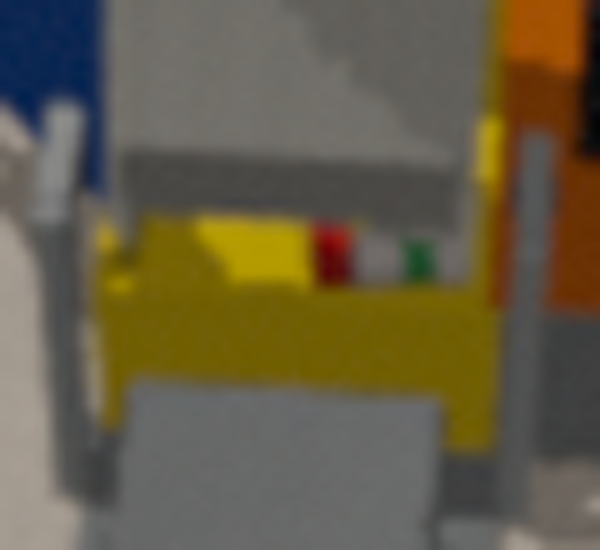

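```bash
python3 -c "
from H import *
c=wcam(); s=cam('side')
for z in (.017,.05):
  print('w',[Sinv(atz(c,q,z)).round(3) for q in [(289,185),(273,189)]],'s',[Sinv(atz(s,q,z)).round(3) for q in [(248.3,185.5),(262,185.5)]])
"
```

```text
w [array([-0.032, -0.096,  0.017]), array([-0.037, -0.077,  0.017])] s [array([-0.007, -0.057,  0.017]), array([-0.05 , -0.061,  0.017])]
w [array([-0.022, -0.093,  0.05 ]), array([-0.027, -0.075,  0.05 ])] s [array([-0.009, -0.028,  0.05 ]), array([-0.05 , -0.032,  0.05 ])]
```

```bash
python3 -c "
from H import *
A=np.linspace(1.911,.025,31);r=.1695
cz=.121-np.clip((1.2-A)/1.2,0,1)*.003
Y=r*np.cos(A)*1000;Z=(cz+r*np.sin(A))*1000
print([(round(Y[i]-Y[i+1],1),round(Z[i]-Z[i+1],1)) for i in range(30)])
"
```

```text
[(np.float64(-10.2), np.float64(-3.2)), (np.float64(-10.3), np.float64(-2.6)), (np.float64(-10.5), np.float64(-1.9)), (np.float64(-10.6), np.float64(-1.3)), (np.float64(-10.6), np.float64(-0.6)), (np.float64(-10.7), np.float64(0.1)), (np.float64(-10.6), np.float64(0.7)), (np.float64(-10.6), np.float64(1.4)), (np.float64(-10.5), np.float64(2.1)), (np.float64(-10.3), np.float64(2.7)), (np.float64(-10.1), np.float64(3.4)), (np.float64(-9.9), np.float64(4.1)), (np.float64(-9.6), np.float64(4.7)), (np.float64(-9.3), np.float64(5.3)), (np.float64(-9.0), np.float64(5.9)), (np.float64(-8.6), np.float64(6.5)), (np.float64(-8.2), np.float64(7.0)), (np.float64(-7.7), np.float64(7.5)), (np.float64(-7.2), np.float64(8.0)), (np.float64(-6.7), np.float64(8.4)), (np.float64(-6.2), np.float64(8.8)), (np.float64(-5.7), np.float64(9.2)), (np.float64(-5.1), np.float64(9.5)), (np.float64(-4.5), np.float64(9.8)), (np.float64(-3.9), np.float64(10.1)), (np.float64(-3.2), np.float64(10.3)), (np.float64(-2.6), np.float64(10.5)), (np.float64(-1.9), np.float64(10.6)), (np.float64(-1.3), np.float64(10.7)), (np.float64(-0.6), np.float64(10.8))]
```

Emit:
apply_moves([
  {"tx": -10.2, "ty": -3.2, "tz": 0, "ax": 0, "ay": 0, "az": 0, "jaw": -1},
  {"tx": -10.3, "ty": -2.6, "tz": 0, "ax": 0, "ay": 0, "az": 0, "jaw": -1},
  {"tx": -10.5, "ty": -1.9, "tz": 0, "ax": 0, "ay": 0, "az": 0, "jaw": -1},
  {"tx": -10.6, "ty": -1.3, "tz": 0, "ax": 0, "ay": 0, "az": 0, "jaw": -1},
  {"tx": -10.6, "ty": -0.6, "tz": 0, "ax": 0, "ay": 0, "az": 0, "jaw": -1},
  {"tx": -10.7, "ty": 0.1, "tz": 0, "ax": 0, "ay": 0, "az": 0, "jaw": -1},
  {"tx": -10.6, "ty": 0.7, "tz": 0, "ax": 0, "ay": 0, "az": 0, "jaw": -1},
  {"tx": -10.6, "ty": 1.4, "tz": 0, "ax": 0, "ay": 0, "az": 0, "jaw": -1},
  {"tx": -10.5, "ty": 2.1, "tz": 0, "ax": 0, "ay": 0, "az": 0, "jaw": -1},
  {"tx": -10.3, "ty": 2.7, "tz": 0, "ax": 0, "ay": 0, "az": 0, "jaw": -1},
])

```text
time_s: 31.05
eef_pos: [0.5177, 0.0335, 0.264]
ee_rot: [0.53, -0.53, 0.468, -0.468]
wrist_force: [0.7, -0.6, 5.1]
gripper_width: 0.0072
```

Emit:
apply_moves([
  {"tx": -10.1, "ty": 3.4, "tz": 0, "ax": 0, "ay": 0, "az": 0, "jaw": -1},
  {"tx": -9.9, "ty": 4.1, "tz": 0, "ax": 0, "ay": 0, "az": 0, "jaw": -1},
  {"tx": -9.6, "ty": 4.7, "tz": 0, "ax": 0, "ay": 0, "az": 0, "jaw": -1},
  {"tx": -9.3, "ty": 5.3, "tz": 0, "ax": 0, "ay": 0, "az": 0, "jaw": -1},
  {"tx": -9, "ty": 5.9, "tz": 0, "ax": 0, "ay": 0, "az": 0, "jaw": -1},
  {"tx": -8.6, "ty": 6.5, "tz": 0, "ax": 0, "ay": 0, "az": 0, "jaw": -1},
  {"tx": -8.2, "ty": 7, "tz": 0, "ax": 0, "ay": 0, "az": 0, "jaw": -1},
  {"tx": -7.7, "ty": 7.5, "tz": 0, "ax": 0, "ay": 0, "az": 0, "jaw": -1},
  {"tx": -7.2, "ty": 8, "tz": 0, "ax": 0, "ay": 0, "az": 0, "jaw": -1},
  {"tx": -6.7, "ty": 8.4, "tz": 0, "ax": 0, "ay": 0, "az": 0, "jaw": -1},
])

```text
time_s: 32.3
eef_pos: [0.5074, 0.1184, 0.2022]
ee_rot: [0.53, -0.53, 0.468, -0.468]
wrist_force: [5.4, 0.0, -0.6]
gripper_width: 0.0072
```

```bash
python3 -c "
from H import *
stat(); save(wcam(),'w25.png')
g=Sinv(observe()['eef_pos']);print('grasp',g[1],g[2]+.019, np.arctan2(g[2]+.019-.119,g[1]))
"
```

```text
t 32.3 pos [0.5074 0.1184 0.2022] stn [0.0018 0.1353 0.2022] jawyaw -1.447 ydir [ 0.001 -0.    -1.   ] q [ 0.21  0.26  1.73 -0.    1.15  1.65] F [ 5.4  0.  -0.6] w 0.0072
grasp 0.1360805750465946 0.22013378572124287 0.6391287421590184
```

View pics/w25.png

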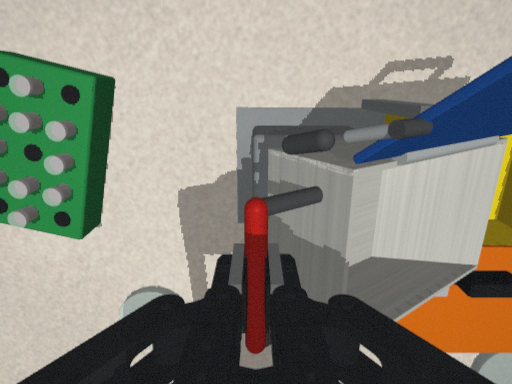

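Emit:
apply_moves([
  {"tx": -6.2, "ty": 8.8, "tz": 0, "ax": 0, "ay": 0, "az": 0, "jaw": -1},
  {"tx": -5.7, "ty": 9.2, "tz": 0, "ax": 0, "ay": 0, "az": 0, "jaw": -1},
  {"tx": -5.1, "ty": 9.5, "tz": 0, "ax": 0, "ay": 0, "az": 0, "jaw": -1},
  {"tx": -4.5, "ty": 9.8, "tz": 0, "ax": 0, "ay": 0, "az": 0, "jaw": -1},
  {"tx": -3.9, "ty": 10.1, "tz": 0, "ax": 0, "ay": 0, "az": 0, "jaw": -1},
  {"tx": -3.2, "ty": 10.3, "tz": 0, "ax": 0, "ay": 0, "az": 0, "jaw": -1},
  {"tx": -2.6, "ty": 10.5, "tz": 0, "ax": 0, "ay": 0, "az": 0, "jaw": -1},
  {"tx": -1.9, "ty": 10.6, "tz": 0, "ax": 0, "ay": 0, "az": 0, "jaw": -1},
  {"tx": -1.3, "ty": 10, "tz": 0, "ax": 0, "ay": 0, "az": 0, "jaw": -1},
  {"tx": -0.6, "ty": 9, "tz": 0, "ax": 0, "ay": 0, "az": 0, "jaw": -1},
])

```text
time_s: 33.6
eef_pos: [0.5033, 0.1523, 0.1066]
ee_rot: [-0.53, 0.53, -0.467, 0.469]
wrist_force: [-8.8, -9.4, 58.5]
gripper_width: 0.0075
```

Emit:
apply_moves([
  {"tx": 0, "ty": 1, "tz": 0, "ax": 0, "ay": 0, "az": 0, "jaw": -1},
  {"tx": 0, "ty": 0, "tz": 0, "ax": 0, "ay": 0, "az": 0, "jaw": -0.35},
  {"tx": 0, "ty": 0, "tz": 0, "ax": 0, "ay": 0, "az": 0, "jaw": -0.35},
  {"tx": 0, "ty": 0, "tz": 0, "ax": 0, "ay": 0, "az": 0, "jaw": -0.35},
  {"tx": 0, "ty": -10, "tz": 0, "ax": 0, "ay": 0, "az": 0, "jaw": -0.35},
  {"tx": 0, "ty": -25, "tz": 0, "ax": 0, "ay": 0, "az": 0, "jaw": -0.35},
  {"tx": 0, "ty": -35, "tz": 0, "ax": 0, "ay": 0, "az": 0, "jaw": -0.35},
  {"tx": 0, "ty": -40, "tz": 0, "ax": 0, "ay": 0, "az": 0, "jaw": -0.35},
  {"tx": 0, "ty": -50, "tz": 0, "ax": 0, "ay": 0, "az": 0, "jaw": -0.35},
  {"tx": 0, "ty": -50, "tz": 0, "ax": 0, "ay": 0, "az": 0, "jaw": -0.35},
])

```text
time_s: 34.85
eef_pos: [0.5023, 0.1527, 0.3161]
ee_rot: [0.53, -0.53, 0.468, -0.468]
wrist_force: [0.7, -0.2, -0.4]
gripper_width: 0.0279
```

```bash
python3 -c "
from H import *
stat(); save(wcam(),'w26.png'); save(cam('side'),'s26.png',(190,110,320,250),4)
rows(W((.135,.052,.32)),st[2],10)
"
```

```text
t 34.85 pos [0.5023 0.1527 0.3161] stn [0.001  0.1701 0.3161] jawyaw -1.447 ydir [ 0.  0. -1.] q [0.27 0.2  1.52 0.   1.42 1.72] F [ 0.7 -0.2 -0.4] w 0.0279
rot/row [-0.0011 -0.157   0.0008]
[11.9, 0.2, 13.1] [13.8, 0.2, 11.1] [15.3, 0.2, 8.8] [16.5, 0.1, 6.3] [17.3, 0.1, 3.7] [17.7, 0.1, 0.9] [17.6, 0.1, -1.9] [17.1, 0.1, -4.6] [16.1, 0.1, -7.2] [14.8, 0.1, -9.6]
```

View pics/w26.png

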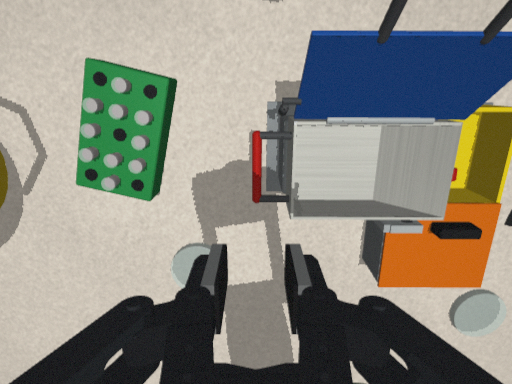

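View pics/s26.png

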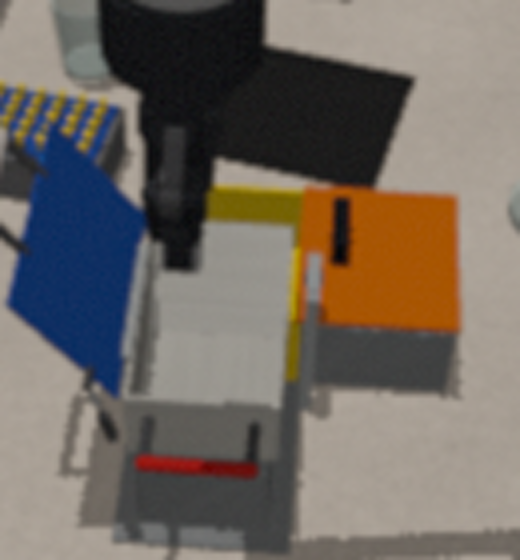

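```bash
python3 -c "
from H import *
rows(W((0.0,-.05,.316)),st[2],10)
"
```

```text
rot/row [-0.0011 -0.157   0.0008]
[22.0, 0.4, -0.4] [21.7, 0.4, -3.8] [20.9, 0.4, -7.2] [19.5, 0.4, -10.3] [17.6, 0.4, -13.3] [15.3, 0.4, -15.9] [12.7, 0.4, -18.1] [9.7, 0.4, -19.8] [6.5, 0.4, -21.1] [3.1, 0.4, -21.8]
```

Emit:
apply_moves([
  {"tx": 22, "ty": 0, "tz": -0.4, "ax": 0, "ay": -0.157, "az": 0, "jaw": -0.35},
  {"tx": 21.7, "ty": 0, "tz": -3.8, "ax": 0, "ay": -0.157, "az": 0, "jaw": -0.35},
  {"tx": 20.9, "ty": 0, "tz": -7.2, "ax": 0, "ay": -0.157, "az": 0, "jaw": -0.35},
  {"tx": 19.5, "ty": 0, "tz": -10.3, "ax": 0, "ay": -0.157, "az": 0, "jaw": -0.35},
  {"tx": 17.6, "ty": 0, "tz": -13.3, "ax": 0, "ay": -0.157, "az": 0, "jaw": -0.35},
  {"tx": 15.3, "ty": 0, "tz": -15.9, "ax": 0, "ay": -0.157, "az": 0, "jaw": -0.35},
  {"tx": 12.7, "ty": 0, "tz": -18.1, "ax": 0, "ay": -0.157, "az": 0, "jaw": -0.35},
  {"tx": 9.7, "ty": 0, "tz": -19.8, "ax": 0, "ay": -0.157, "az": 0, "jaw": -0.35},
  {"tx": 6.5, "ty": 0, "tz": -21.1, "ax": 0, "ay": -0.157, "az": 0, "jaw": -0.35},
  {"tx": 3.1, "ty": 0, "tz": -21.8, "ax": 0, "ay": -0.157, "az": 0, "jaw": -0.35},
])

```text
time_s: 36.2
eef_pos: [0.5257, -0.0671, 0.3136]
ee_rot: [0.706, -0.706, -0.045, 0.046]
wrist_force: [-0.5, -0.4, -0.5]
gripper_width: 0.0277
```

```bash
python3 -c "
from H import *
stat(); save(wcam(),'w27.png')
rows(W((.134,.052,.32)),st[2],10)
"
```

```text
t 36.2 pos [ 0.5257 -0.0671  0.3136] stn [-0.0028 -0.051   0.3136] jawyaw 0.128 ydir [-0.001  0.    -1.   ] q [-0.15  0.21  1.51  0.    1.42 -0.28] F [-0.5 -0.4 -0.5] w 0.0277
rot/row [ 0.0002  0.0007 -0.0002]
[13.7, -0.7, 10.5] [13.7, -0.7, 10.5] [13.7, -0.7, 10.5] [13.7, -0.7, 10.5] [13.7, -0.7, 10.5] [13.7, -0.7, 10.5] [13.7, -0.7, 10.5] [13.7, -0.7, 10.5] [13.7, -0.7, 10.5] [13.7, -0.7, 10.5]
```

View pics/w27.png

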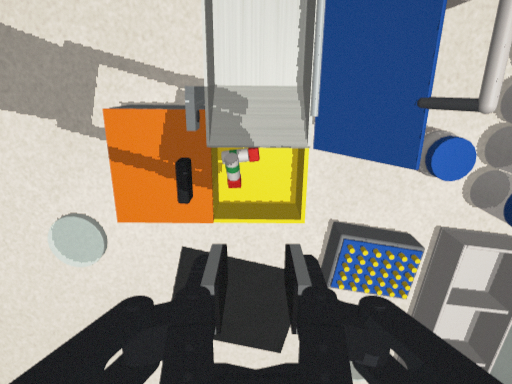

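Emit:
apply_moves([
  {"tx": 13.7, "ty": -0.7, "tz": 10.5, "ax": 0, "ay": 0, "az": 0, "jaw": -0.35},
  {"tx": 13.7, "ty": -0.7, "tz": 10.5, "ax": 0, "ay": 0, "az": 0, "jaw": -0.35},
  {"tx": 13.7, "ty": -0.7, "tz": 10.5, "ax": 0, "ay": 0, "az": 0, "jaw": -0.35},
  {"tx": 13.7, "ty": -0.7, "tz": 10.5, "ax": 0, "ay": 0, "az": 0, "jaw": -0.35},
  {"tx": 13.7, "ty": -0.7, "tz": 10.5, "ax": 0, "ay": 0, "az": 0, "jaw": -0.35},
  {"tx": 13.7, "ty": -0.7, "tz": 10.5, "ax": 0, "ay": 0, "az": 0, "jaw": -0.35},
  {"tx": 13.7, "ty": -0.7, "tz": 10.5, "ax": 0, "ay": 0, "az": 0, "jaw": -0.35},
  {"tx": 13.7, "ty": -0.7, "tz": 10.5, "ax": 0, "ay": 0, "az": 0, "jaw": -0.35},
  {"tx": 13.7, "ty": -0.7, "tz": 10.5, "ax": 0, "ay": 0, "az": 0, "jaw": -0.35},
  {"tx": 13.7, "ty": -0.7, "tz": 10.5, "ax": 0, "ay": 0, "az": 0, "jaw": -0.35},
])

```text
time_s: 37.5
eef_pos: [0.6501, 0.0552, 0.3211]
ee_rot: [-0.706, 0.706, 0.043, -0.043]
wrist_force: [0.0, -0.0, 0.3]
gripper_width: 0.0277
```

```bash
python3 -c "
from H import *
stat(); c=wcam(); save(c,'w28.png'); print(proj(c,W((.1326,.052,.252))),proj(c,W((.1426,.052,.252))))
rows(W((.1326,.052,.235)),st[2],1)
"
```

```text
t 37.5 pos [0.6501 0.0552 0.3211] stn [0.1356 0.0551 0.3211] jawyaw 0.123 ydir [ 0. -0. -1.] q [ 0.07  0.41  1.2  -0.    1.53 -0.06] F [ 0.  -0.   0.3] w 0.0277
[249.47667864 214.8926378 ] [264.0458545  214.89347604]
rot/row [-0.0012  0.0007  0.0014]
[-4.7, 85.7, -4.6]
```

View pics/w28.png

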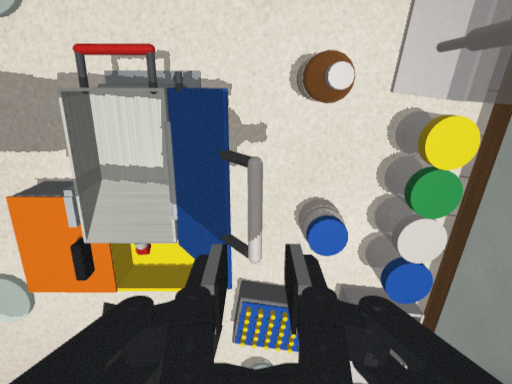

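Emit:
apply_moves([
  {"tx": 0, "ty": 25, "tz": 0, "ax": 0, "ay": 0, "az": 0, "jaw": -0.35},
  {"tx": 0, "ty": 25, "tz": 0, "ax": 0, "ay": 0, "az": 0, "jaw": -0.35},
  {"tx": 0, "ty": 20, "tz": 0, "ax": 0, "ay": 0, "az": 0, "jaw": -0.35},
  {"tx": 0, "ty": 14, "tz": 0, "ax": 0, "ay": 0, "az": 0, "jaw": -0.35},
  {"tx": 0, "ty": 0, "tz": 0, "ax": 0, "ay": 0, "az": 0, "jaw": -0.35},
  {"tx": 0, "ty": 0, "tz": 0, "ax": 0, "ay": 0, "az": 0, "jaw": -1},
  {"tx": 0, "ty": 0, "tz": 0, "ax": 0, "ay": 0, "az": 0, "jaw": -1},
  {"tx": 0, "ty": 0, "tz": 0, "ax": 0, "ay": 0, "az": 0, "jaw": -1},
  {"tx": 0, "ty": 0, "tz": 0, "ax": 0, "ay": 0, "az": 0, "jaw": -1},
  {"tx": 0, "ty": 0, "tz": 0, "ax": 0, "ay": 0, "az": 0, "jaw": -1},
])

```text
time_s: 38.8
eef_pos: [0.6497, 0.0545, 0.2381]
ee_rot: [-0.706, 0.706, 0.044, -0.043]
wrist_force: [-0.7, 0.2, 5.7]
gripper_width: 0.0074
```

```bash
python3 -c "
from H import *
stat(); c=wcam(); save(c,'w29.png')
g=Sinv(observe()['eef_pos'])
# centre from opening: shut grasp (-.0874,.1409), now
b=np.array([g[0],g[2]+.019]);print(b)
A=np.linspace(2.2,0,31)
X=-139*np.cos(A);Z=139*np.sin(A)
print('end',X[-1]-X[0]+b[0]*1000,Z[-1]-Z[0]+b[1]*1000)
print([(float(round(X[i+1]-X[i],1)),float(round(Z[i]-Z[i+1],1))) for i in range(30)])
"
```

```text
t 38.8 pos [0.6497 0.0545 0.2381] stn [0.1351 0.0544 0.2381] jawyaw 0.123 ydir [ 0.002  0.    -1.   ] q [ 0.07  0.44  1.36 -0.    1.34 -0.06] F [-0.7  0.2  5.7] w 0.0074
[0.13511707 0.25715399]
end -85.68458730784829 144.77299124774612
[(-8.5, -5.7), (-8.8, -5.1), (-9.2, -4.4), (-9.5, -3.7), (-9.7, -3.0), (-9.9, -2.3), (-10.1, -1.5), (-10.2, -0.8), (-10.2, -0.1), (-10.2, 0.7), (-10.1, 1.4), (-10.0, 2.2), (-9.8, 2.9), (-9.5, 3.6), (-9.2, 4.3), (-8.9, 5.0), (-8.5, 5.6), (-8.1, 6.2), (-7.6, 6.8), (-7.1, 7.3), (-6.5, 7.8), (-5.9, 8.3), (-5.3, 8.7), (-4.7, 9.1), (-4.0, 9.4), (-3.3, 9.6), (-2.6, 9.9), (-1.9, 10.0), (-1.1, 10.1), (-0.4, 10.2)]
```

View pics/w29.png

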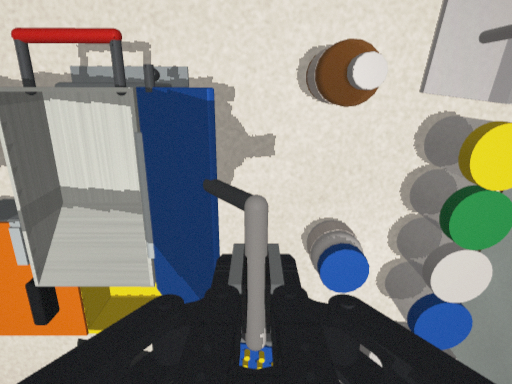

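Emit:
apply_moves([
  {"tx": -8.5, "ty": -5.5, "tz": 0, "ax": 0, "ay": 0, "az": 0, "jaw": -1},
  {"tx": -8.8, "ty": -5, "tz": 0, "ax": 0, "ay": 0, "az": 0, "jaw": -1},
  {"tx": -9.2, "ty": -4.3, "tz": 0, "ax": 0, "ay": 0, "az": 0, "jaw": -1},
  {"tx": -9.5, "ty": -3.6, "tz": 0, "ax": 0, "ay": 0, "az": 0, "jaw": -1},
  {"tx": -9.7, "ty": -2.9, "tz": 0, "ax": 0, "ay": 0, "az": 0, "jaw": -1},
  {"tx": -9.9, "ty": -2.2, "tz": 0, "ax": 0, "ay": 0, "az": 0, "jaw": -1},
  {"tx": -10.1, "ty": -1.5, "tz": 0, "ax": 0, "ay": 0, "az": 0, "jaw": -1},
  {"tx": -10.2, "ty": -0.8, "tz": 0, "ax": 0, "ay": 0, "az": 0, "jaw": -1},
  {"tx": -10.2, "ty": 0, "tz": 0, "ax": 0, "ay": 0, "az": 0, "jaw": -1},
  {"tx": -10.2, "ty": 0.7, "tz": 0, "ax": 0, "ay": 0, "az": 0, "jaw": -1},
])

```text
time_s: 40.1
eef_pos: [0.5548, 0.0431, 0.2657]
ee_rot: [0.706, -0.705, -0.046, 0.041]
wrist_force: [1.0, 0.8, 12.6]
gripper_width: 0.0074
```

Emit:
apply_moves([
  {"tx": -10.1, "ty": 1.4, "tz": 0, "ax": 0, "ay": 0, "az": 0, "jaw": -1},
  {"tx": -10, "ty": 2.2, "tz": 0, "ax": 0, "ay": 0, "az": 0, "jaw": -1},
  {"tx": -9.8, "ty": 2.9, "tz": 0, "ax": 0, "ay": 0, "az": 0, "jaw": -1},
  {"tx": -9.5, "ty": 3.6, "tz": 0, "ax": 0, "ay": 0, "az": 0, "jaw": -1},
  {"tx": -9.2, "ty": 4.3, "tz": 0, "ax": 0, "ay": 0, "az": 0, "jaw": -1},
  {"tx": -8.9, "ty": 5, "tz": 0, "ax": 0, "ay": 0, "az": 0, "jaw": -1},
  {"tx": -8.5, "ty": 5.6, "tz": 0, "ax": 0, "ay": 0, "az": 0, "jaw": -1},
  {"tx": -8.1, "ty": 6.2, "tz": 0, "ax": 0, "ay": 0, "az": 0, "jaw": -1},
  {"tx": -7.6, "ty": 6.8, "tz": 0, "ax": 0, "ay": 0, "az": 0, "jaw": -1},
  {"tx": -7.1, "ty": 7.3, "tz": 0, "ax": 0, "ay": 0, "az": 0, "jaw": -1},
])

```text
time_s: 41.35
eef_pos: [0.4638, 0.0321, 0.2162]
ee_rot: [0.706, -0.705, -0.042, 0.044]
wrist_force: [-1.3, 2.3, 1.7]
gripper_width: 0.0075
```

```bash
python3 -c "
from H import *
stat(); c=wcam(); save(c,'w30.png')
"
```

```text
t 41.35 pos [0.4638 0.0321 0.2162] stn [-0.052   0.055   0.2162] jawyaw 0.123 ydir [-0.003  0.001 -1.   ] q [ 0.04  0.16  1.82  0.    1.16 -0.08] F [-1.3  2.3  1.7] w 0.0075
```

View pics/w30.png

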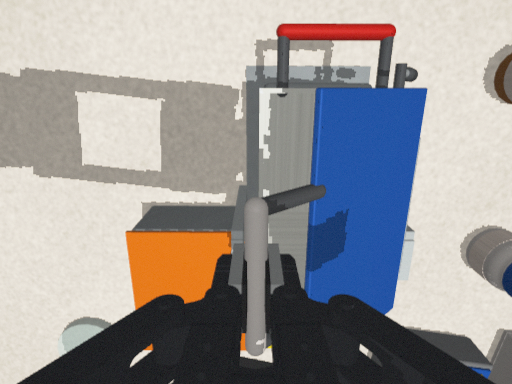

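Emit:
apply_moves([
  {"tx": -6.5, "ty": 7.8, "tz": 0, "ax": 0, "ay": 0, "az": 0, "jaw": -1},
  {"tx": -5.9, "ty": 8.3, "tz": 0, "ax": 0, "ay": 0, "az": 0, "jaw": -1},
  {"tx": -5.3, "ty": 8.7, "tz": 0, "ax": 0, "ay": 0, "az": 0, "jaw": -1},
  {"tx": -4.7, "ty": 9.1, "tz": 0, "ax": 0, "ay": 0, "az": 0, "jaw": -1},
  {"tx": -4, "ty": 9.4, "tz": 0, "ax": 0, "ay": 0, "az": 0, "jaw": -1},
  {"tx": -3.3, "ty": 9.6, "tz": 0, "ax": 0, "ay": 0, "az": 0, "jaw": -1},
  {"tx": -2.6, "ty": 9.9, "tz": 0, "ax": 0, "ay": 0, "az": 0, "jaw": -1},
  {"tx": -1.9, "ty": 10, "tz": 0, "ax": 0, "ay": 0, "az": 0, "jaw": -1},
  {"tx": -1.1, "ty": 9.5, "tz": 0, "ax": 0, "ay": 0, "az": 0, "jaw": -1},
  {"tx": -0.4, "ty": 8, "tz": 0, "ax": 0, "ay": 0, "az": 0, "jaw": -1},
])

```text
time_s: 42.65
eef_pos: [0.4288, 0.0278, 0.1253]
ee_rot: [0.706, -0.705, -0.042, 0.044]
wrist_force: [-3.9, 5.6, 1.6]
gripper_width: 0.0077
```

```bash
python3 -c "
from H import *
stat()
"
```

```text
t 42.65 pos [0.4288 0.0278 0.1253] stn [-0.0873  0.0551  0.1253] jawyaw 0.123 ydir [-0.003  0.001 -1.   ] q [ 0.04  0.2   2.03  0.    0.91 -0.09] F [-3.9  5.6  1.6] w 0.0077
```

Release, lift off, and look.

Emit:
apply_moves([
  {"tx": 0, "ty": 2, "tz": 0, "ax": 0, "ay": 0, "az": 0, "jaw": -1},
  {"tx": 0, "ty": 0, "tz": 0, "ax": 0, "ay": 0, "az": 0, "jaw": -0.35},
  {"tx": 0, "ty": 0, "tz": 0, "ax": 0, "ay": 0, "az": 0, "jaw": -0.35},
  {"tx": 0, "ty": 0, "tz": 0, "ax": 0, "ay": 0, "az": 0, "jaw": -0.35},
  {"tx": 0, "ty": -10, "tz": 0, "ax": 0, "ay": 0, "az": 0, "jaw": -0.35},
  {"tx": 0, "ty": -30, "tz": 0, "ax": 0, "ay": 0, "az": 0, "jaw": -0.35},
  {"tx": 0, "ty": -40, "tz": 0, "ax": 0, "ay": 0, "az": 0, "jaw": -0.35},
  {"tx": 0, "ty": -30, "tz": -30, "ax": 0, "ay": 0, "az": 0, "jaw": -0.35},
  {"tx": 0, "ty": -20, "tz": -45, "ax": 0, "ay": 0, "az": 0, "jaw": -0.2},
  {"tx": 2, "ty": 0, "tz": -45, "ax": 0, "ay": 0, "az": 0, "jaw": -0.2},
])

```text
time_s: 43.9
eef_pos: [0.4481, -0.0929, 0.2575]
ee_rot: [-0.705, 0.706, 0.046, -0.042]
wrist_force: [0.9, 0.7, -0.2]
gripper_width: 0.034
```

```bash
python3 -c "
from H import *
stat(); c=wcam(); save(c,'w32.png'); save(cam('side'),'s32.png',(190,110,320,250),4)
print(proj(c,W((-.085,-.07,.1))))
rows(W((-.0845,-.068,.0785)),st[2],1)
"
```

```text
t 43.9 pos [ 0.4481 -0.0929  0.2575] stn [-0.0831 -0.0671  0.2575] jawyaw 0.124 ydir [ 0.006 -0.002 -1.   ] q [-0.23  0.11  1.77 -0.    1.25 -0.35] F [ 0.9  0.7 -0.2] w 0.034
[251.33860241 179.65306285]
rot/row [ 0.0028 -0.0046  0.0024]
[-1.3, 177.3, 1.4]
```

View pics/w32.png

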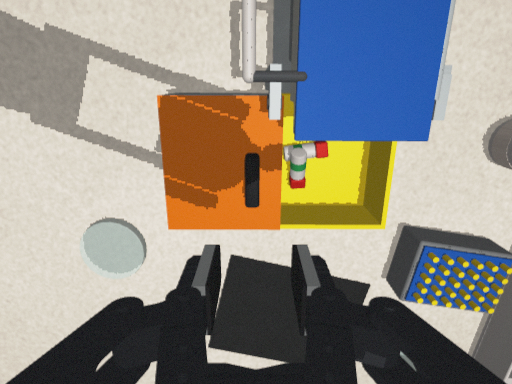

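View pics/s32.png

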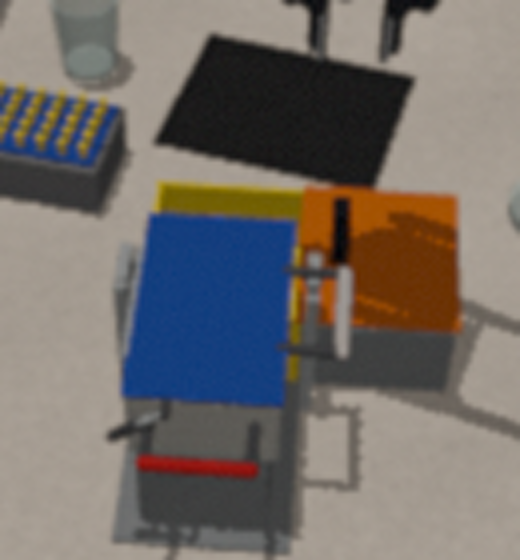

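Emit:
apply_moves([
  {"tx": -1.5, "ty": 30, "tz": -6, "ax": 0, "ay": 0, "az": 0, "jaw": -0.2},
  {"tx": 0, "ty": 40, "tz": 0, "ax": 0, "ay": 0, "az": 0, "jaw": -0.2},
  {"tx": 0, "ty": 40, "tz": 0, "ax": 0, "ay": 0, "az": 0, "jaw": -0.2},
  {"tx": 0, "ty": 35, "tz": 0, "ax": 0, "ay": 0, "az": 0, "jaw": -0.2},
  {"tx": 0, "ty": 20, "tz": 0, "ax": 0, "ay": 0, "az": 0, "jaw": -0.2},
  {"tx": 0, "ty": 11, "tz": 0, "ax": 0, "ay": 0, "az": 0, "jaw": -0.2},
  {"tx": 0, "ty": 0, "tz": 0, "ax": 0, "ay": 0, "az": 0, "jaw": -0.2},
  {"tx": 0, "ty": 0, "tz": 0, "ax": 0, "ay": 0, "az": 0, "jaw": -1},
  {"tx": 0, "ty": 0, "tz": 0, "ax": 0, "ay": 0, "az": 0, "jaw": -1},
  {"tx": 0, "ty": 0, "tz": 0, "ax": 0, "ay": 0, "az": 0, "jaw": -1},
])

```text
time_s: 45.25
eef_pos: [0.4468, -0.0977, 0.0797]
ee_rot: [-0.706, 0.706, 0.044, -0.043]
wrist_force: [-0.1, 1.0, 6.5]
gripper_width: 0.0124
```

```bash
python3 -c "
from H import *
stat(); c=wcam(); save(c,'w33.png')
"
```

```text
t 45.25 pos [ 0.4468 -0.0977  0.0797] stn [-0.0849 -0.0717  0.0797] jawyaw 0.123 ydir [ 0.002 -0.    -1.   ] q [-0.24  0.3   2.04  0.    0.8  -0.36] F [-0.1  1.   6.5] w 0.0124
```

View pics/w33.png

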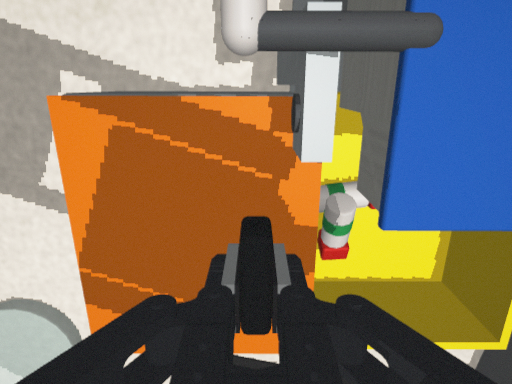

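Emit:
apply_moves([
  {"tx": 6, "ty": 0, "tz": 0, "ax": 0, "ay": 0, "az": 0, "jaw": -1},
  {"tx": 12, "ty": 0, "tz": 0, "ax": 0, "ay": 0, "az": 0, "jaw": -1},
  {"tx": 14, "ty": 0, "tz": 0, "ax": 0, "ay": 0, "az": 0, "jaw": -1},
  {"tx": 14, "ty": 0, "tz": 0, "ax": 0, "ay": 0, "az": 0, "jaw": -1},
  {"tx": 14, "ty": 0, "tz": 0, "ax": 0, "ay": 0, "az": 0, "jaw": -1},
  {"tx": 14, "ty": 0, "tz": 0, "ax": 0, "ay": 0, "az": 0, "jaw": -1},
  {"tx": 12, "ty": 0, "tz": 0, "ax": 0, "ay": 0, "az": 0, "jaw": -1},
  {"tx": 12, "ty": 0, "tz": 0, "ax": 0, "ay": 0, "az": 0, "jaw": -1},
  {"tx": 8, "ty": 0, "tz": 0, "ax": 0, "ay": 0, "az": 0, "jaw": -1},
  {"tx": 3, "ty": 0, "tz": 0, "ax": 0, "ay": 0, "az": 0, "jaw": -1},
])

```text
time_s: 46.55
eef_pos: [0.555, -0.0848, 0.0797]
ee_rot: [-0.705, 0.706, 0.044, -0.043]
wrist_force: [-1.6, -2.2, 5.8]
gripper_width: 0.0127
```

```bash
python3 -c "
from H import *
stat(); c=wcam(); save(c,'w34.png')
"
```

```text
t 46.55 pos [ 0.555  -0.0848  0.0797] stn [ 0.024  -0.0721  0.0797] jawyaw 0.123 ydir [ 0.001 -0.001 -1.   ] q [-0.17  0.44  1.81 -0.    0.9  -0.29] F [-1.6 -2.2  5.8] w 0.0127
```

View pics/w34.png

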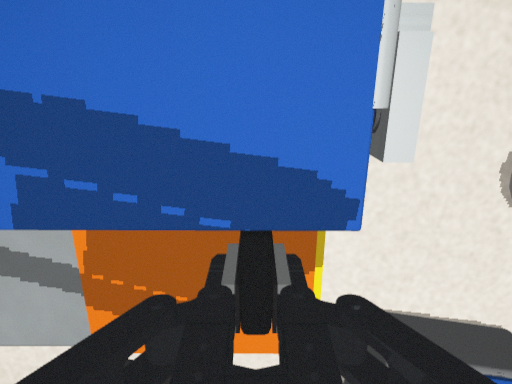

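Emit:
apply_moves([
  {"tx": 2, "ty": 0, "tz": 0, "ax": 0, "ay": 0, "az": 0, "jaw": -1},
  {"tx": 2, "ty": 0, "tz": 0, "ax": 0, "ay": 0, "az": 0, "jaw": -1},
  {"tx": 1, "ty": 0, "tz": 0, "ax": 0, "ay": 0, "az": 0, "jaw": -1},
  {"tx": 1, "ty": 0, "tz": 0, "ax": 0, "ay": 0, "az": 0, "jaw": -1},
  {"tx": 1, "ty": 0, "tz": 0, "ax": 0, "ay": 0, "az": 0, "jaw": -1},
  {"tx": 0, "ty": 0, "tz": 0, "ax": 0, "ay": 0, "az": 0, "jaw": -1},
  {"tx": 0, "ty": 0, "tz": 0, "ax": 0, "ay": 0, "az": 0, "jaw": -1},
  {"tx": 0, "ty": 0, "tz": 0, "ax": 0, "ay": 0, "az": 0, "jaw": -1},
  {"tx": 0, "ty": 0, "tz": 0, "ax": 0, "ay": 0, "az": 0, "jaw": -1},
  {"tx": 0, "ty": 0, "tz": 0, "ax": 0, "ay": 0, "az": 0, "jaw": -1},
])

```text
time_s: 47.85
eef_pos: [0.56, -0.0841, 0.0797]
ee_rot: [-0.705, 0.706, 0.043, -0.044]
wrist_force: [-4.6, -2.3, 7.6]
gripper_width: 0.0124
```

```bash
python3 -c "
from H import *
stat()
"
```

```text
t 47.85 pos [ 0.56   -0.0841  0.0797] stn [ 0.0291 -0.0721  0.0797] jawyaw 0.123 ydir [-0.002 -0.001 -1.   ] q [-0.17  0.44  1.79 -0.    0.91 -0.29] F [-4.6 -2.3  7.6] w 0.0124
```

Emit:
apply_moves([
  {"tx": 1, "ty": 0, "tz": 0, "ax": 0, "ay": 0, "az": 0, "jaw": -1},
  {"tx": 1, "ty": 0, "tz": 0, "ax": 0, "ay": 0, "az": 0, "jaw": -1},
  {"tx": 1, "ty": 0, "tz": 0, "ax": 0, "ay": 0, "az": 0, "jaw": -1},
  {"tx": 1, "ty": 0, "tz": 0, "ax": 0, "ay": 0, "az": 0, "jaw": -1},
  {"tx": 0, "ty": 0, "tz": 0, "ax": 0, "ay": 0, "az": 0, "jaw": -1},
  {"tx": 0, "ty": 0, "tz": 0, "ax": 0, "ay": 0, "az": 0, "jaw": -1},
  {"tx": 0, "ty": 0, "tz": 0, "ax": 0, "ay": 0, "az": 0, "jaw": -1},
  {"tx": 0, "ty": 0, "tz": 0, "ax": 0, "ay": 0, "az": 0, "jaw": -1},
  {"tx": 0, "ty": 0, "tz": 0, "ax": 0, "ay": 0, "az": 0, "jaw": -1},
  {"tx": 0, "ty": 0, "tz": 0, "ax": 0, "ay": 0, "az": 0, "jaw": -1},
])

```text
time_s: 49.1
eef_pos: [0.56, -0.0841, 0.0796]
ee_rot: [-0.705, 0.706, 0.04, -0.047]
wrist_force: [-14.2, -5.2, 14.8]
gripper_width: 0.0127
```

```bash
python3 -c "
from H import *
stat()
"
```

```text
t 49.1 pos [ 0.56   -0.0841  0.0796] stn [ 0.0291 -0.0721  0.0796] jawyaw 0.124 ydir [-0.01  -0.002 -1.   ] q [-0.17  0.45  1.79 -0.    0.92 -0.29] F [-14.2  -5.2  14.8] w 0.0127
```

At the stop (position unchanged, force rising). Relax, release and back off.

Emit:
apply_moves([
  {"tx": -3.5, "ty": 0, "tz": 0, "ax": 0, "ay": 0, "az": 0, "jaw": -1},
  {"tx": 0, "ty": 0, "tz": 0, "ax": 0, "ay": 0, "az": 0, "jaw": -0.2},
  {"tx": 0, "ty": 0, "tz": 0, "ax": 0, "ay": 0, "az": 0, "jaw": -0.2},
  {"tx": 0, "ty": 0, "tz": 0, "ax": 0, "ay": 0, "az": 0, "jaw": -0.2},
  {"tx": 0, "ty": -15, "tz": 0, "ax": 0, "ay": 0, "az": 0, "jaw": -0.2},
  {"tx": 0, "ty": -35, "tz": 0, "ax": 0, "ay": 0, "az": 0, "jaw": -0.2},
  {"tx": 0, "ty": -50, "tz": 0, "ax": 0, "ay": 0, "az": 0, "jaw": -0.2},
  {"tx": 0, "ty": -60, "tz": 0, "ax": 0, "ay": 0, "az": 0, "jaw": -0.2},
  {"tx": -20, "ty": -50, "tz": 0, "ax": 0, "ay": 0, "az": 0, "jaw": -0.2},
  {"tx": -20, "ty": -20, "tz": 0, "ax": 0, "ay": 0, "az": 0, "jaw": -0.2},
])

```text
time_s: 50.35
eef_pos: [0.5227, -0.0884, 0.3133]
ee_rot: [-0.705, 0.706, 0.046, -0.041]
wrist_force: [0.1, -0.2, -1.5]
gripper_width: 0.0342
```

```bash
python3 -c "
from H import *
stat(); c=wcam(); save(c,'w36.png'); save(cam('side'),'s36.png',(190,80,330,250),4);save(cam('top'),'t36.png')
for X in [(-.06,-.065,.074),(.06,-.065,.074)]: print(proj(c,W(X)))
"
```

```text
t 50.35 pos [ 0.5227 -0.0884  0.3133] stn [-0.0085 -0.0717  0.3133] jawyaw 0.123 ydir [ 0.007 -0.001 -1.   ] q [-0.19  0.2   1.52 -0.    1.41 -0.31] F [ 0.1 -0.2 -1.5] w 0.0342
[208.84121051 152.73540201]
[311.734332   152.67336567]
```

View pics/w36.png

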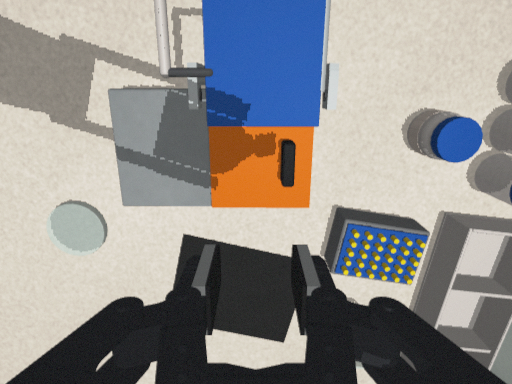

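View pics/s36.png

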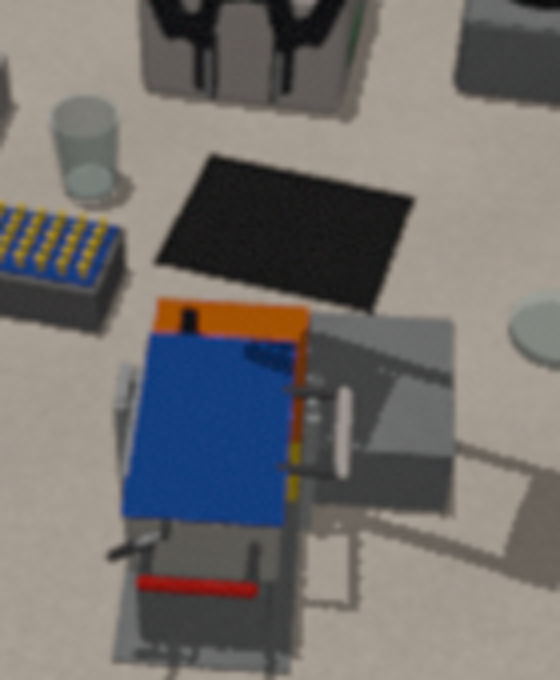

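View pics/t36.png

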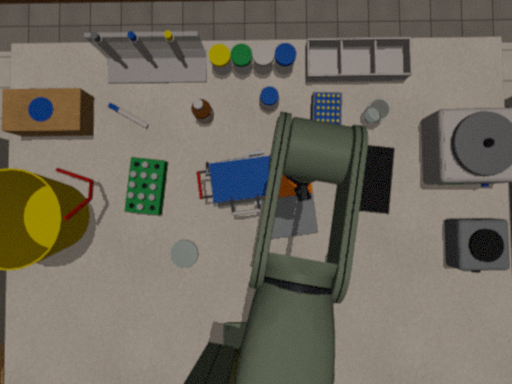

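```bash
python3 -c "
from rig import sign_off
print(sign_off())"
```

```text
the job is handed in; nothing more can be done
None
```

I did every step of the task and handed the job in at about 50 s of the 210 s allowed. No verdict came back.

**What I did:** I swung the lid fully back and slid the cover open. Only two used tubes were there; I put both in the box. I tipped the box by its red handle to about 1.9 rad and dropped both into the tray. Then I brought the box level, shut the lid and slid the cover shut until it hit its stop.

**What the last checks showed:**
- **Tubes:** both lay in the tray before I closed the cover, one resting partly on the other and well below the rim. The mat was empty, and I saw no tubes elsewhere.
- **Box and lid:** the box looked empty after tipping. At the end it looked level with the lid shut, as at the start.
- **Cover:** it moved about 114 mm from open to its stop, and no yellow rim shows beyond it.
- **Bystanders:** none appeared to have moved, but the arm hid one dish in the last top view.
- **Arm:** the gripper was clear of everything.

**What disagreed or was unexpected:**
- The wrist camera and the overhead camera differed by 7–12 mm on parts of the mat. I worked from closer views there.
- The cover seems to have started about 8–10 mm open.
- The wrist force briefly read 58 N as the box came level. That is below the 120 N limit.

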